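# Return the press tools to their cutout tray

## Robot

A 7-joint arm with a two-finger parallel gripper is mounted at the origin on the work surface. World frame = base frame: x ahead of the robot, y to its left, z up, the work surface at z = 0. Lengths are in m, angles in degrees, forces in N, time in s.
With the tool pointing down it reaches from about 0.425 to 0.875 m from the base axis. Payload 4.7 kg.
Tool frame: the origin (TCP) lies on the centre line of the jaws, within the pads' length; the fingertips stand 25 mm ahead of it and the grasp point (between the pads) lies 6 mm ahead of it; z points along the fingers, y is the direction in which the jaws open and shut (so a half turn about z gives the same grasp; the last joint's range is limited). The gripper opens to 87 mm and grips with 3 to 60 N. Pads are 19 mm wide; open, the fingers measure 117 mm over their backs; the gripper's body (75 mm by 190 mm) begins 51 mm behind the grasp point.
Start: joints at [-72.359, 18.392, -4.016, 83.108, 1.295, 78.541, -3.26], TCP at [0.188, 0.622, 0.248] pointing down, gripper open.
Joint ranges: [-163.93, 163.93], [-17.29, 119.83], [-79.2, 71.16], [3.27, 140.29], [-89.18, 269.18], [5.43, 117.66], [-154.24, 154.24]. Speed limits (degrees/s): [147.25, 147.25, 180, 180, 180, 180, 180].

## Interface

Orientations are given as [roll, pitch, yaw] about the fixed x, y, z axes, in that order (R = Rz(yaw) Ry(pitch) Rx(roll)).
In Python, from cell import env gives the robot as it stands.
- The arm moves only by the shell command python3 -m creep 'ROWS' [OPENING] [FORCE]. ROWS is JSON, a list of rows, each an object of numbers: "tx", "ty", "tz": the shift along the tool's x, y, z in m; "rx", "ry", "rz": the turn, a rotation vector about the tool's x, y, z in degrees. In form: [{"tx": .., "ty": .., "tz": .., "rx": .., "ry": .., "rz": ..}, ...]. A call has 1 to 20 rows; each row shifts and turns the commanded pose from where the row before left it, along the tool's axes as they then stand; what a row does not reach is not made up. A row lasts 1/8 s, in which the tool goes at most 62.5 mm and 10.7 degrees, less where a joint would pass 70% of its speed; a pose out of reach is approached as far as the arm can. A call is refused whole if a number of a shift passes 0.0625 or a number of a turn 10.7, either way. A call with a gripper value outside its range is refused whole. OPENING is the finger opening in m, from 0 to 0.087, set as the call begins (- or left out, the last holds). The fingers move at their own pace and stop on an object; FORCE is the grip in N (left out, the last holds). Time passes only in rows, so rows that do not move let the fingers close. It gives the time, the measured TCP pose, the force and the opening at its end, in the units of the state.
- env.get_obs(): the state, without advancing time (a new reading comes with each control period).
- env.read_camera(name): name is "scene" or "top" or "wrist"; returns a dict with "pixels" (400x640x3 uint8, red, green, blue), "intrinsics" (3x3 intrinsics, pixels), "R" (3x3) and "t" (3): a world point X has camera coordinates R X + t. Camera axes: x right, y down, z forward; pixel columns grow to the right and rows downward; lengths in m; the calibration is good to about 2 mm. A picture is of the moment at which its call begins. There is no depth.
- env.sign_off(): hands the job in, once; it reports no verdict.
The state is a dict: "time_s": time; "qpos": joint angles; "joint_velocities": joint speeds; "effort": joint torques, N m; "tool_pos": TCP position; "tool_rot": TCP orientation; "force": force on the tool from outside, world axes, zero at the start; "wrist_torque": the same for the moment, N m; "grip_width": finger opening in m.
Only numpy, scipy, OpenCV 4.12 (cv2) and the standard library are available. Lean on these libraries where they do the work, as an engineer would, in place of code of your own. Each camera call takes 0.05 s, during which the arm holds its last target.

## Task

Put the press's four tools - the open-ended wrench, the pliers, the caliper and the slim socket - back into the tray, each seated flat on the bottom of the cutout shaped for it (the socket standing upright), then let go. Leave the longer ring wrench and the large socket where they are: they do not belong in this tray.

Things in the scene. Friction and masses are not known exactly. Their poses are not given: they have to be found in the camera images.
- wrench: Loose steel open-ended wrench lying flat, 140 mm long along its x axis, 12 mm thick. A large open jaw, 40 mm wide, at its +x end (x 36 to 70 mm), a small one, 24 mm wide, at its -x end (x -70 to -46 mm); the shank between is 16 mm wide: grip there at the origin, across y. Origin on the underside at mid-length, z up, about 0.18 kg.
- pliers: Loose pliers lying flat, 125 mm long along their x axis, 14 mm thick: steel jaws towards +x (up to x = 50 mm, 18 mm wide, narrower at the tip), black handles spreading towards -x (to x = -75 mm, about 50 mm across). The steel joint at the origin is 26 x 26 mm: grip there, across y. Origin on the underside below the joint, z up, about 0.2 kg.
- caliper: Loose steel caliper lying flat, 130 mm long along its x axis: beam 14 mm wide, 7 mm thick, from x = -80 to 50 mm; black slider body around the origin, 44 mm long, 26 mm wide (y), 12 mm thick: grip there, across y. Measuring jaws near its +x end (x 22 to 50 mm) reach 28 mm to -y and 18 mm to +y. Origin on the underside below the slider's middle, z up, about 0.15 kg.
- socket: Loose steel deep socket standing upright, a plain cylinder of 30 mm diameter, 50 mm tall: the slimmer of the two sockets. Origin at the centre of its underside, z up, about 0.14 kg.
- large_socket: Look-alike that does not belong in the tray: steel socket of 46 mm diameter, 50 mm tall, standing upright, loose. Origin at the centre of its underside.
- ring_wrench: Look-alike that does not belong in the tray: longer steel wrench, 180 mm long along its x axis, 12 mm thick, with equal closed rings of 32 mm diameter at both ends, bar 14 mm wide, lying flat, loose. Origin on the underside at mid-length.
- nest_wrench: Insert for the open-ended wrench: fixed, 170 (x) x 72 mm, origin under its centre, 4 mm above the table; grey floor at z 4 mm, black layer round the cutout up to z 14 mm. Cutout 50 mm wide at x 28 to 75 mm (large jaw), 34 mm wide at x -75 to -27 mm (small jaw). Seated, the wrench's origin is 4 mm above this one, axes the same way; 5 mm play. No black layer at |x| < 27 mm (finger room).
- nest_pliers: Insert for the pliers: fixed, 170 (x) x 72 mm, origin under its centre, 4 mm above the table; grey floor at z 4 mm, black layer round the cutout up to z 14 mm. Cutout 30 mm wide at x 27 to 56 mm (jaws), 62 mm wide at x -81 to -27 mm (handles). Seated, the pliers' origin is 4 mm above this one, axes the same way; 6 mm play. No black layer at |x| < 27 mm (finger room).
- nest_caliper: Insert for the caliper: fixed, 170 (x) x 72 mm, origin under its centre, 4 mm above the table; grey floor at z 4 mm, black layer round the cutout up to z 14 mm. Cutout from y -33 to 24 mm at x 27 to 56 mm (jaws), 26 mm wide at x -81 to -27 mm (beam). Seated, the caliper's origin is 4 mm above this one and about 2 mm to +x, axes the same way; 4 mm play. No black layer at |x| < 27 mm (finger room).
- nest_socket: Insert for the slim socket: fixed, 170 (x) x 72 mm, origin under its centre, 4 mm above the table; grey floor at z 4 mm, black layer round the cutout up to z 14 mm. One round hole, 40 mm wide, centred at x -40 mm, y 0; seated, the socket's origin is 4 mm above this one. The four inserts lie parallel, 74 mm apart in any order, in a fixed grey tray (308 x 182 mm, rim at 12 mm).
Not all that is in view belongs to the job. What is shaped like the socket but blue or green is not meant.

How it is judged:
By the outcome, as a careful person would: the job done as asked, in the order asked, and still so for the second after the job is handed in, with the robot touching nothing.
It also fails if it takes over 120 s, if anything falls off the work surface, if the arm or the gripper's body presses on something with over 40 N, if the wrist force passes 120 N, or if a joint passes its speed limit or range.

## Working session

There is one attempt and no reset: what is moved stays moved. The work goes in short steps, Python scripts to look and compute and a shell command to move; the robot and the scene stay as the last step left them, time stands still between calls to the robot, and variables do not carry over. Pictures are saved under pics/ and viewed, and the job is handed in when it is done.

```bash
ls; mkdir -p pics; python3 - <<'E'
from cell import env
import cv2
print(env.get_obs())
for n in ("scene","top","wrist"):
    c=env.read_camera(n); cv2.imwrite(f"pics/a_{n}.png",c["pixels"][:,:,::-1]); print(n,c["intrinsics"],c["R"],c["t"])
E
```

```text
pics
{'time_s': 0.0, 'qpos': array([-72.35889553,  18.43745222,  -4.01629504,  83.17403139,
         1.29459538,  78.5399237 ,  -3.25979293]), 'joint_velocities': array([ 0.02733236, -0.05716428, -0.04912227, -0.10164136, -0.06826418,
       -0.00203447,  0.0590112 ]), 'effort': array([ 9.40347900e-05, -4.91272581e+01, -4.03944310e-01, -3.12539828e+01,
       -6.40263199e-02,  4.35084407e-02,  1.66211571e-04]), 'tool_pos': array([0.18812414, 0.62166382, 0.24648741]), 'tool_rot': array([-1.79893814e+02,  5.05374086e-03,  1.63169481e+02]), 'force': array([ 0.51945562,  0.29873308, -0.27268062]), 'wrist_torque': array([ 0.03216786, -0.00372406,  0.00508877]), 'grip_width': 0.08718097348977942}
scene [[481.29475081   0.         319.15110945]
 [  0.         481.29475081 195.28754862]
 [  0.           0.           1.        ]] [[ 0.69108969  0.72258135  0.01646927]
 [ 0.51337941 -0.47471089 -0.71490639]
 [-0.50875988  0.50251942 -0.69902619]] [-0.32853925 -0.27181692  1.33398255]
top [[507.61401125   0.         311.4934926 ]
 [  0.         507.61401125 200.62542468]
 [  0.           0.           1.        ]] [[ 0.02107395 -0.99976771  0.00451753]
 [-0.99759836 -0.02132599 -0.06589921]
 [ 0.06598024 -0.00311793 -0.99781606]] [-0.06171472  0.53623548  1.1105838 ]
wrist [[276.95707942   0.         326.26164603]
 [  0.         276.95707942 202.33495826]
 [  0.           0.           1.        ]] [[ 0.2894056   0.95720575 -0.00124614]
 [ 0.92105982 -0.27812224  0.27257445]
 [ 0.26056326 -0.08003234 -0.96213389]] [-0.64945153 -0.0315958   0.39032819]
```

View pics/a_top.png

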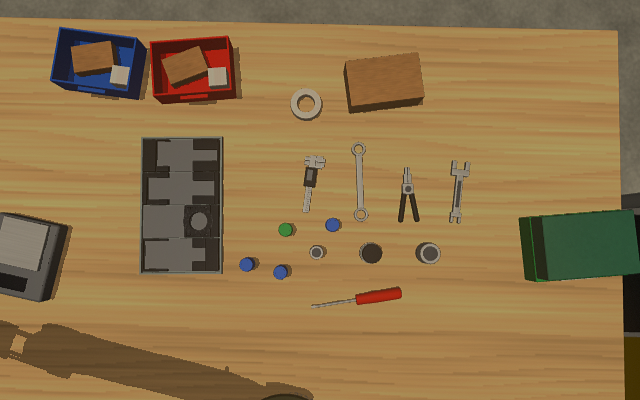

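View pics/a_scene.png

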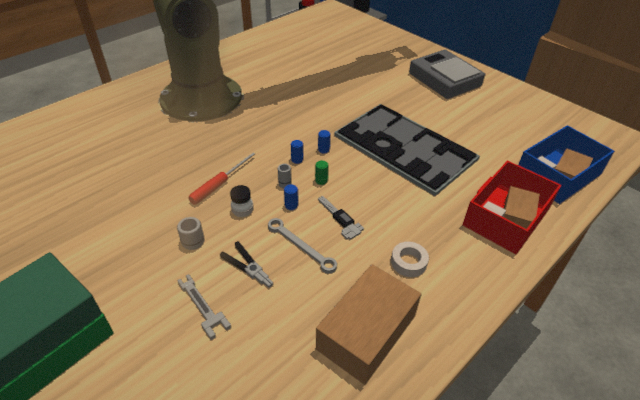

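View pics/a_wrist.png

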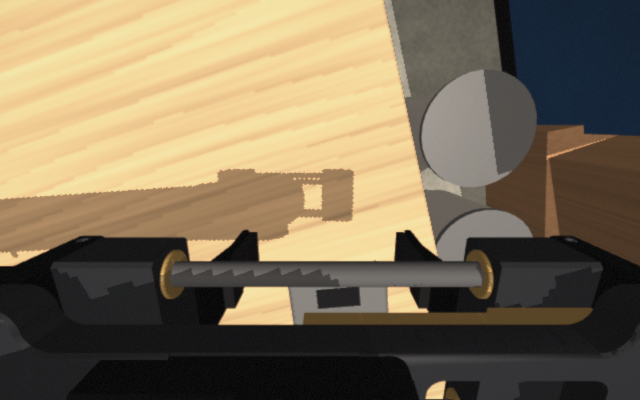

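```bash
cat > h.py <<'E'
from cell import env
import cv2, numpy as np
def px2w(c,uv,z):
    uv=np.atleast_2d(np.array(uv,float)); K=c["intrinsics"];R=c["R"];t=c["t"]
    d=np.c_[(uv-[K[0,2],K[1,2]])/[K[0,0],K[1,1]],np.ones(len(uv))]@R
    o=-R.T@t
    return o+d*((z-o[2])/d[:,2])[:,None]
def w2px(c,P):
    P=np.atleast_2d(np.array(P,float)); q=P@c["R"].T+c["t"]; q=q@c["intrinsics"].T
    return q[:,:2]/q[:,2:]
def ortho(c,x0,x1,y0,y1,z,s):
    # image: up=+x, left=+y ; s px per m
    W=int((y1-y0)*s);H=int((x1-x0)*s)
    v,u=np.mgrid[0:H,0:W]
    P=np.stack([x1-(v+.5)/s,y1-(u+.5)/s,np.full(v.shape,z)],-1).reshape(-1,3)
    m=w2px(c,P).astype(np.float32).reshape(H,W,2)
    return cv2.remap(c["pixels"][:,:,::-1].copy(),m[...,0],m[...,1],cv2.INTER_CUBIC)
E
python3 - <<'E'
from h import *
c=env.read_camera("top")
def grid(I,x1,y1,s,st=.05):
    H,W=I.shape[:2]
    for k in range(-40,60):
        v=int((x1-k*st)*s);u=int((y1-k*st)*s)
        if 0<=v<H: cv2.line(I,(0,v),(W,v),(0,255,255) if k%2==0 else (180,180,0),1);cv2.putText(I,"x%.2f"%(k*st),(0,v-2),0,.35,(0,0,255))
        if 0<=u<W: cv2.line(I,(u,0),(u,H),(0,255,255)if k%2==0 else (180,180,0),1);cv2.putText(I,"y%.2f"%(k*st),(u+1,10),0,.35,(0,0,255))
I=ortho(c,.28,.68,-.35,.10,0.01,1500);grid(I,.68,.10,1500);cv2.imwrite("pics/b1.png",I)
I=ortho(c,.33,.68,.12,.40,0.004,1700);grid(I,.68,.40,1700);cv2.imwrite("pics/b2.png",I)
E
```

```text
(no output)
```

View pics/b1.png

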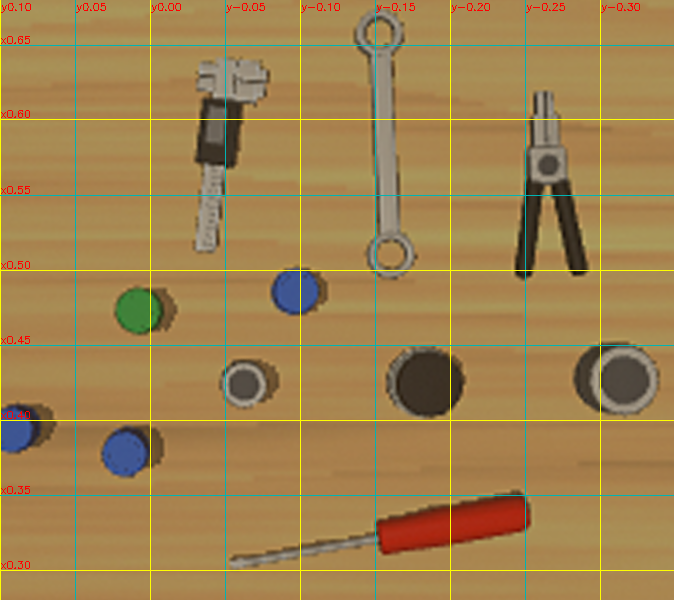

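View pics/b2.png

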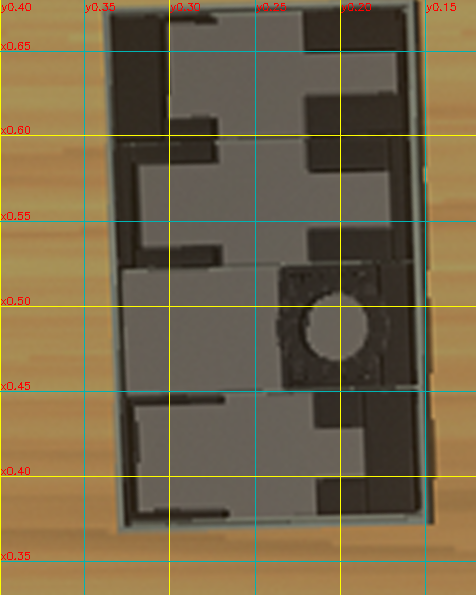

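```bash
cat > m.py <<'E'
from h import *
def mask(I):
    b,g,r=[I[...,k].astype(int) for k in range(3)]
    return (((r-b)<0.22*np.maximum(r,60))).astype(np.uint8)
def crop(c,box,z,s,name):
    x0,x1,y0,y1=box
    I=ortho(c,x0,x1,y0,y1,z,s)
    m=cv2.morphologyEx(mask(I),cv2.MORPH_OPEN,np.ones((3,3)))
    n,l,st,ce=cv2.connectedComponentsWithStats(m)
    k=1+np.argmax(st[1:,4]); m=(l==k).astype(np.uint8)
    pts=np.argwhere(m)[:,::-1]
    W=np.c_[x1-(pts[:,1]+.5)/s,y1-(pts[:,0]+.5)/s]
    cen=W.mean(0); ev,V=np.linalg.eigh(np.cov((W-cen).T)); a=V[:,1]; a=a*np.sign(a[0])
    yaw=np.degrees(np.arctan2(a[1],a[0])); n_=np.array([-a[1],a[0]])
    p=(W-cen)@a;q=(W-cen)@n_
    r=cv2.minAreaRect(pts.astype(np.float32))
    print(name,"cen",cen.round(4),"yaw %.1f"%yaw,"along",p.min().round(4),p.max().round(4),"across",q.min().round(4),q.max().round(4),"rect",np.round(r[1],0)/s,r[2])
    # midline per slice
    for lo in np.arange(p.min(),p.max(),.012):
        s_=(p>=lo)&(p<lo+.012); 
        print("   p%.3f q %.4f %.4f"%(lo+.006,q[s_].min(),q[s_].max()),end=";")
    print()
    J=I.copy();J[cv2.morphologyEx(m,cv2.MORPH_GRADIENT,np.ones((3,3)))>0]=(0,0,255)
    cv2.imwrite(f"pics/{name}.png",np.hstack([I,J]))
    return cen,a,n_,p,q
E
python3 - <<'E'
from m import *
c=env.read_camera("top")
crop(c,(.49,.66,-.10,-.01),.009,3000,"c_cal")
crop(c,(.48,.64,-.31,-.23),.012,3000,"c_pli")
crop(c,(.47,.67,-.40,-.32),.012,3000,"c_wre")
crop(c,(.39,.46,-.10,-.03),.05,4000,"c_soc")
I=[cv2.imread(f"pics/c_{n}.png") for n in("cal","pli","wre","soc")]
H=max(i.shape[0] for i in I); I=[cv2.copyMakeBorder(i,0,H-i.shape[0],0,0,0) for i in I]
J=np.hstack(I);cv2.imwrite("pics/c_all.png",cv2.resize(J,(800,int(800*J.shape[0]/J.shape[1])),interpolation=3));print(J.shape)
E
```

```text
c_cal cen [ 0.6264 -0.0554] yaw 83.7 along -0.0217 0.0232 across -0.0141 0.0136 rect [0.04466667 0.02733333] 4.635463714599609
   p-0.016 q -0.0135 0.0133;   p-0.004 q -0.0141 0.0134;   p0.008 q -0.0132 0.0136;   p0.020 q -0.0090 0.0086;
c_pli cen [ 0.5837 -0.2636] yaw 3.6 along -0.0266 0.0347 across -0.0122 0.0121 rect [0.06133333 0.02433333] 87.33700561523438
   p-0.021 q -0.0122 0.0121;   p-0.009 q -0.0120 0.0119;   p0.003 q -0.0083 0.0088;   p0.015 q -0.0083 0.0082;   p0.027 q -0.0063 0.0054;   p0.039 q -0.0050 0.0040;
c_wre cen [ 0.5719 -0.3774] yaw -4.9 along -0.0754 0.0632 across -0.0199 0.019 rect [0.038      0.13966667] 2.073871374130249
   p-0.069 q -0.0116 0.0130;   p-0.057 q -0.0109 0.0117;   p-0.045 q -0.0078 0.0087;   p-0.033 q -0.0079 0.0079;   p-0.021 q -0.0081 0.0081;   p-0.009 q -0.0085 0.0079;   p0.003 q -0.0078 0.0081;   p0.015 q -0.0088 0.0076;   p0.027 q -0.0199 0.0177;   p0.039 q -0.0197 0.0188;   p0.051 q -0.0187 0.0190;   p0.063 q -0.0177 0.0178;
c_soc cen [ 0.4251 -0.0622] yaw 36.5 along -0.0141 0.0139 across -0.0139 0.014 rect [0.02725 0.027  ] 90.0
   p-0.008 q -0.0135 0.0136;   p0.004 q -0.0139 0.0140;   p0.016 q -0.0089 0.0092;
(600, 2058, 3)
```

View pics/c_all.png

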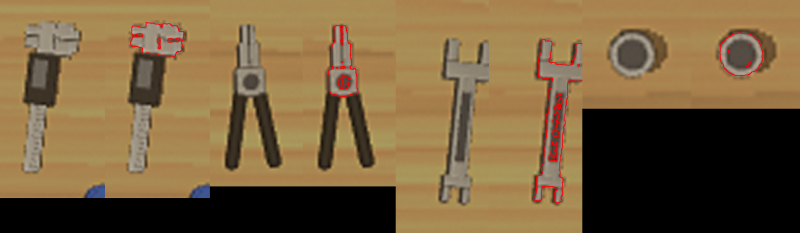

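```bash
python3 - <<'E'
from m import *
c=env.read_camera("top")
def g(box,z,s):
    x0,x1,y0,y1=box;I=ortho(c,x0,x1,y0,y1,z,s)
    for k in range(-100,100):
        v=int((x1-k*.01)*s);u=int((y1-k*.01)*s)
        if 0<=v<I.shape[0]: cv2.line(I,(0,v),(I.shape[1],v),(0,255,255),1);cv2.putText(I,"%d"%k,(0,v-1),0,.4,(0,0,255))
        if 0<=u<I.shape[1]: cv2.line(I,(u,0),(u,I.shape[0]),(0,255,255),1);cv2.putText(I,"%d"%k,(u+1,10),0,.4,(0,0,255))
    return I
A=g((.50,.645,-.085,-.015),.010,4000);B=g((.50,.645,-.30,-.23),.012,4000)
cv2.imwrite("pics/d.png",np.hstack([A,B]))
# tray
cv2.imwrite("pics/e.png",np.hstack([g((.36,.69,.14,.36),.012,1750),g((.36,.69,.14,.36),.018,1750)]))
E
```

```text
(no output)
```

View pics/d.png

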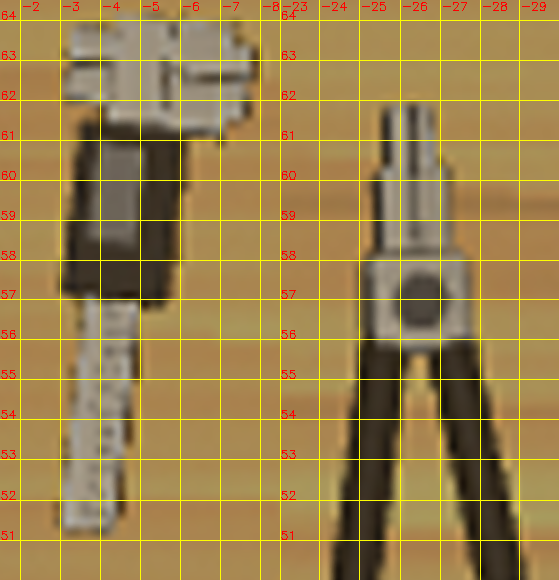

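View pics/e.png

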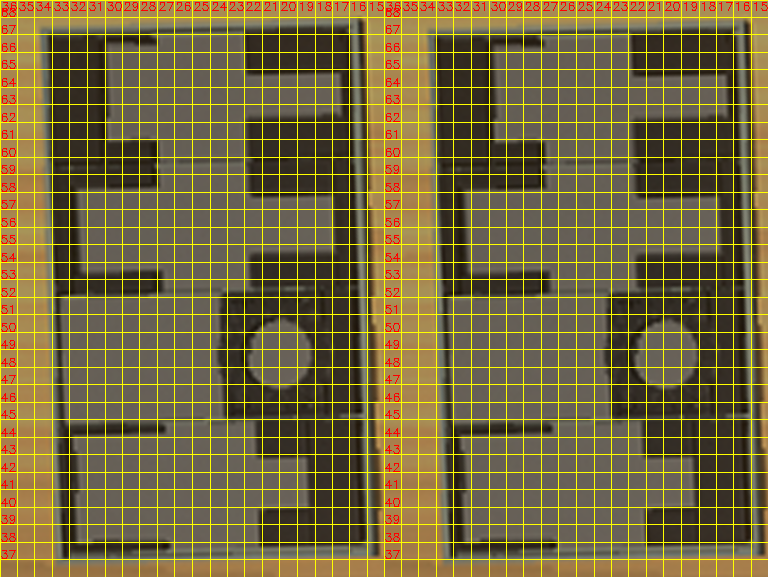

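```bash
cat > tray.py <<'E'
from m import *
from scipy.optimize import minimize
# (insert, order offset, flip, list of rects of black/floor)
def samples():
    F=[];B=[]
    def rect(k,fl,x0,x1,y0,y1,blk):
        xs=np.linspace(x0,x1,max(2,int((x1-x0)/.001)));ys=np.linspace(y0,y1,max(2,int((y1-y0)/.001)))
        X,Y=np.meshgrid(xs,ys);s=-1 if fl else 1
        P=np.c_[s*X.ravel(),s*Y.ravel()]; P[:,1]-=k*.074   # nest y -> world -x; row offset k along +x world
        (B if blk else F).append(P)
    e=.001;
    def nest(k,fl,jx,jy,bx,by):
        for (x0,x1),(y0,y1) in ((jx,jy),(bx,by)):
            rect(k,fl,x0+e,x1-e,y0+e,y1-e,0)
            rect(k,fl,x0+e,x1-e,y1+e,.035,1) if y1<.033 else 0
            rect(k,fl,x0+e,x1-e,-.035,y0-e,1) if y0>-.033 else 0
        rect(k,fl,jx[1]+e,.083,-.034,.034,1); 
        if bx[0]>-.08: rect(k,fl,-.084,bx[0]-e,-.034,.034,1)
        rect(k,fl,-.026,.026,-.033,.033,0)
    nest(1.5,0,(.027,.056),(-.033,.024),(-.081,-.027),(-.013,.013))
    nest(.5,0,(.028,.075),(-.025,.025),(-.075,-.027),(-.017,.017))
    nest(-1.5,1,(.027,.056),(-.015,.015),(-.081,-.027),(-.031,.031))
    a=np.linspace(0,6.28,60)
    for r in np.arange(.002,.019,.002): P=np.c_[-.04+r*np.cos(a),r*np.sin(a)];P[:,1]+=.037;F.append(P)
    for r in np.arange(.021,.03,.002): P=np.c_[-.04+r*np.cos(a),r*np.sin(a)];P[:,1]+=.037;B.append(P)
    return np.vstack(F),np.vstack(B)
F,B=samples()
def tow(p,P,z):
    c,s=np.cos(p[2]),np.sin(p[2])
    return np.c_[p[0]+c*P[:,0]-s*P[:,1],p[1]+s*P[:,0]+c*P[:,1],np.full(len(P),z)]
def val(c,P):
    g=cv2.GaussianBlur(cv2.cvtColor(c["pixels"],cv2.COLOR_RGB2GRAY),(0,0),.7).astype(np.float32);m=w2px(c,P).astype(np.float32)
    return cv2.remap(g,m[None,:,0].copy(),m[None,:,1].copy(),cv2.INTER_LINEAR)[0]
def cost(p,cs):
    return sum(np.mean(np.minimum(val(c,tow(p,B,.018)),110))-np.mean(np.minimum(val(c,tow(p,F,.008)),110)) for c in cs)
def fit(cs):
    best=None
    for dx in(-.006,0,.006):
      for dy in (-.006,0,.006):
        r=minimize(cost,[.523+dx,.248+dy,np.radians(92)],args=(cs,),method="Nelder-Mead",options=dict(initial_simplex=[[.523+dx,.248+dy,1.6],[.529+dx,.248+dy,1.6],[.523+dx,.254+dy,1.6],[.523+dx,.248+dy,1.63]]))
        if best is None or r.fun<best.fun: best=r
    return best
E
python3 - <<'E'
from tray import *
t=env.read_camera("top");s=env.read_camera("scene")
for n,cs in(("top",[t]),("scene",[s]),("both",[t,s])):
    r=fit(cs);p=r.x;print(n,p[:2].round(4),np.degrees(p[2]).round(2),r.fun)
for k,n in((1.5,"cal"),(.5,"wre"),(-.5,"soc"),(-1.5,"pli")):
    print(n,tow(p,np.array([[0,-k*.074]]),0).round(4))
print("hole",tow(p,np.array([[-.04,.037]]),0).round(4))
I=ortho(t,.36,.69,.14,.36,.008,1700)
for P,z,col in((F,.008,(0,255,0)),(B,.018,(0,0,255))):
    for u,v in w2px(t,tow(p,P,z)):
        w=px2w(t,[(u,v)],.008)[0];cv2.circle(I,(int((.36-w[1])*1700),int((.69-w[0])*1700)),0,col,-1)
cv2.imwrite("pics/f.png",I)
E
```

```text
top [0.5232 0.2406] 91.6 -47.97370147705078
scene [0.5257 0.2417] 91.25 -51.40631866455078
both [0.524  0.2411] 91.49 -98.54972839355469
cal [[0.635 0.244 0.   ]]
wre [[0.561 0.242 0.   ]]
soc [[0.487  0.2401 0.    ]]
pli [[0.413  0.2382 0.    ]]
hole [[0.4881 0.2001 0.    ]]
```

View pics/f.png

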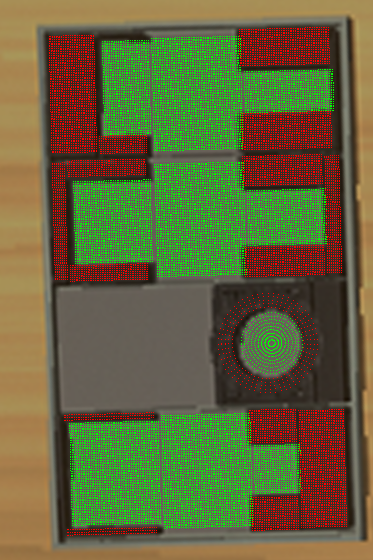

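```bash
python3 - <<'E'
from h import *
c=env.read_camera("top");s=env.read_camera("scene")
for z in(0,.1,.15): print(z,px2w(c,[(519,219),(636,209),(526,281),(345,62),(423,108),(420,53),(240,95)],z).round(3)[:,:2].tolist())
for z in(0,.1,.15): print(z,px2w(s,[(49,255),(93,289),(110,330),(375,268),(420,293),(317,322)],z).round(3)[:,:2].tolist())
E
```

```text
0 [[0.507, -0.519], [0.535, -0.785], [0.369, -0.534], [0.86, -0.121], [0.756, -0.301], [0.885, -0.293], [0.777, 0.118]]
0.1 [[0.503, -0.478], [0.529, -0.72], [0.377, -0.492], [0.825, -0.114], [0.731, -0.279], [0.848, -0.272], [0.75, 0.104]]
0.15 [[0.501, -0.457], [0.526, -0.688], [0.381, -0.47], [0.808, -0.111], [0.718, -0.268], [0.83, -0.261], [0.736, 0.097]]
0 [[0.268, -0.527], [0.401, -0.5], [0.499, -0.516], [0.721, -0.087], [0.816, -0.069], [0.73, -0.248]]
0.1 [[0.373, -0.531], [0.487, -0.508], [0.573, -0.522], [0.765, -0.151], [0.846, -0.135], [0.772, -0.291]]
0.15 [[0.425, -0.534], [0.531, -0.512], [0.609, -0.526], [0.786, -0.183], [0.862, -0.168], [0.793, -0.312]]
```

```bash
python3 -m creep '[{"tx":-0.0531,"ty":-0.0192},{"tx":-0.0531,"ty":-0.0192},{"tx":-0.0531,"ty":-0.0192},{"tx":-0.0531,"ty":-0.0192},{"tx":-0.0531,"ty":-0.0192},{"tx":-0.0531,"ty":-0.0192},{"tx":-0.0531,"ty":-0.0192},{"tx":-0.0531,"ty":-0.0192},{"tx":-0.028,"ty":-0.0524},{"tx":-0.028,"ty":-0.0524},{"tx":-0.028,"ty":-0.0524},{"tx":-0.028,"ty":-0.0524},{"tx":-0.028,"ty":-0.0524},{"tx":-0.028,"ty":-0.0524}]' 0.06 30
cat > go.py <<'E'
import sys
from h import *
# go.py x y z yaw : remaining motion in tool axes (after no turn), and turn
x,y,z,yaw=map(float,sys.argv[1:5]); o=env.get_obs(); p=o["tool_pos"]; r=o["tool_rot"]
from scipy.spatial.transform import Rotation as Ro
R=Ro.from_euler("xyz",r,degrees=True).as_matrix()
d=R.T@(np.array([x,y,z])-p)
G=Ro.from_euler("xyz",[180,0,yaw],degrees=True).as_matrix()
print("t",round(o["time_s"],2),"pos",p.round(4),"rot",r.round(2),"F",o["force"].round(1),"w",round(o["grip_width"],4),"q",o["qpos"].round(0))
print("tool shift",d.round(4),"norm",np.linalg.norm(d).round(3),"rotvec",Ro.from_matrix(R.T@G).as_rotvec(degrees=True).round(2), "shift after turn",(G.T@(np.array([x,y,z])-p)).round(4))
E
python3 go.py .566 -.377 .13 -4.9
```

```text
t 0.5 pos [0.1882 0.6222 0.2476] rot [180.     0.   163.17] F [-0.   0.1 -0.9] w 0.0869 q [-72.  18.  -4.  83.   1.  79.  -3.]
tool shift [-0.6509 -0.847   0.1175] norm 1.075 rotvec [  0.    -0.   168.07] shift after turn [0.4618 0.9632 0.1176]$[0]: bad value
```

```bash
python3 -m creep '[{"tx":-0.0531,"ty":-0.0192,"tz":0,"rx":0,"ry":0,"rz":0},{"tx":-0.0531,"ty":-0.0192,"tz":0,"rx":0,"ry":0,"rz":0},{"tx":-0.0531,"ty":-0.0192,"tz":0,"rx":0,"ry":0,"rz":0},{"tx":-0.0531,"ty":-0.0192,"tz":0,"rx":0,"ry":0,"rz":0},{"tx":-0.0531,"ty":-0.0192,"tz":0,"rx":0,"ry":0,"rz":0},{"tx":-0.0531,"ty":-0.0192,"tz":0,"rx":0,"ry":0,"rz":0},{"tx":-0.0531,"ty":-0.0192,"tz":0,"rx":0,"ry":0,"rz":0},{"tx":-0.0531,"ty":-0.0192,"tz":0,"rx":0,"ry":0,"rz":0},{"tx":-0.028,"ty":-0.0524,"tz":0,"rx":0,"ry":0,"rz":0},{"tx":-0.028,"ty":-0.0524,"tz":0,"rx":0,"ry":0,"rz":0},{"tx":-0.028,"ty":-0.0524,"tz":0,"rx":0,"ry":0,"rz":0},{"tx":-0.028,"ty":-0.0524,"tz":0,"rx":0,"ry":0,"rz":0},{"tx":-0.028,"ty":-0.0524,"tz":0,"rx":0,"ry":0,"rz":0},{"tx":-0.028,"ty":-0.0524,"tz":0,"rx":0,"ry":0,"rz":0}]' 0.06 30
python3 go.py .566 -.377 .13 -4.9
```

```text
time_s: 2.25
tool_pos: [0.6204, 0.0008, 0.2479]
tool_rot: [180.0, 0.0, 163.2]
force: [0.8, -0.9, -0.0]
grip_width: 0.0599
t 2.25 pos [0.6204 0.0008 0.2479] rot [1.7996e+02 4.0000e-02 1.6319e+02] F [ 0.8 -0.9 -0. ] w 0.0599 q [-20.  15.  21.  88.  -5.  77.  75.]
tool shift [-0.0571 -0.3775  0.1177] norm 0.4 rotvec [ 7.0000e-02 -5.0000e-02  1.6809e+02] shift after turn [-0.0219  0.3811  0.1179]
```

```bash
python3 -m creep '[{"tx":-0.0082,"ty":-0.0539,"tz":0.01,"rx":0,"ry":0,"rz":0},{"tx":-0.0082,"ty":-0.0539,"tz":0.01,"rx":0,"ry":0,"rz":0},{"tx":-0.0082,"ty":-0.0539,"tz":0.01,"rx":0,"ry":0,"rz":0},{"tx":-0.0082,"ty":-0.0539,"tz":0.01,"rx":0,"ry":0,"rz":0},{"tx":-0.0082,"ty":-0.0539,"tz":0.01,"rx":0,"ry":0,"rz":0},{"tx":-0.0082,"ty":-0.0539,"tz":0.01,"rx":0,"ry":0,"rz":0},{"tx":-0.0082,"ty":-0.0539,"tz":0.01,"rx":0,"ry":0,"rz":0},{"tx":0,"ty":0,"tz":0,"rx":0,"ry":0,"rz":10.6},{"tx":0,"ty":0,"tz":0,"rx":0,"ry":0,"rz":10.6},{"tx":0,"ty":0,"tz":0,"rx":0,"ry":0,"rz":10.6},{"tx":0,"ty":0,"tz":0,"rx":0,"ry":0,"rz":10.6},{"tx":0,"ty":0,"tz":0,"rx":0,"ry":0,"rz":10.6},{"tx":0,"ty":0,"tz":0,"rx":0,"ry":0,"rz":10.6},{"tx":0,"ty":0,"tz":0,"rx":0,"ry":0,"rz":10.6},{"tx":0,"ty":0,"tz":0,"rx":0,"ry":0,"rz":10.6},{"tx":0,"ty":0,"tz":0,"rx":0,"ry":0,"rz":10.6},{"tx":0,"ty":0,"tz":0,"rx":0,"ry":0,"rz":10.6},{"tx":0,"ty":0,"tz":0,"rx":0,"ry":0,"rz":10.6},{"tx":0,"ty":0,"tz":0,"rx":0,"ry":0,"rz":10.6},{"tx":0,"ty":0,"tz":0,"rx":0,"ry":0,"rz":10.6}]'
python3 go.py .566 -.377 .13 -4.9
```

```text
time_s: 4.75
tool_pos: [0.5661, -0.3749, 0.1775]
tool_rot: [-180.0, -0.0, 25.1]
force: [-0.8, -0.6, -0.4]
grip_width: 0.0599
t 4.75 pos [ 0.5661 -0.3749  0.1775] rot [-1.7999e+02 -2.0000e-02  2.5050e+01] F [-0.8 -0.6 -0.4] w 0.0599 q [ -8.  34.  57.  85. -29.  76. -14.]
tool shift [-0.001   0.0018  0.0475] norm 0.048 rotvec [-1.000e-02 -2.000e-02  2.995e+01] shift after turn [0.0001 0.0021 0.0475]
```

```bash
python3 -m creep '[{"tx":0,"ty":0,"tz":0,"rx":0,"ry":0,"rz":10},{"tx":0,"ty":0,"tz":0,"rx":0,"ry":0,"rz":10},{"tx":0,"ty":0,"tz":0,"rx":0,"ry":0,"rz":10},{"tx":0,"ty":0.002,"tz":0.024,"rx":0,"ry":0,"rz":0},{"tx":0,"ty":0,"tz":0.024,"rx":0,"ry":0,"rz":0},{"tx":0,"ty":0,"tz":0,"rx":0,"ry":0,"rz":0}]'
python3 go.py .566 -.377 .027 -4.9
python3 - <<'E'
from h import *
c=env.read_camera("wrist");cv2.imwrite("pics/g.png",c["pixels"][:,:,::-1])
o=env.get_obs();print(c["t"], -c["R"].T@c["t"], w2px(c,[[.566,-.377,.012],[.566,-.377,0]]))
E
```

```text
time_s: 5.5
tool_pos: [0.5643, -0.3756, 0.1259]
tool_rot: [-179.8, 0.3, -4.6]
force: [-0.8, 0.3, 1.0]
grip_width: 0.06
t 5.5 pos [ 0.5643 -0.3756  0.1259] rot [-179.82    0.27   -4.57] F [-0.8  0.3  1. ] w 0.06 q [-10.  40.  61.  88. -36.  74. -39.]
tool shift [0.0023 0.0016 0.0989] norm 0.099 rotvec [-0.18  0.27  0.33] shift after turn [0.0018 0.0013 0.0989]
[-0.328587    0.56702441  0.43811681] [ 0.63804224 -0.3814404   0.26236952] [[328.61588273 202.18982096]
 [328.56093972 198.80665016]]
```

View pics/g.png

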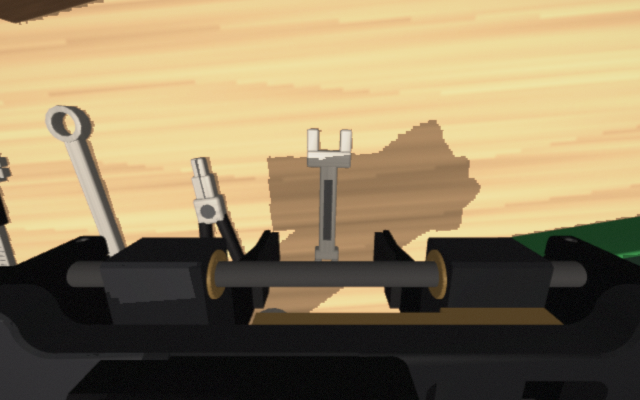

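```bash
python3 - <<'E'
from h import *
c=env.read_camera("wrist")
print(px2w(c,[(329,128),(329,167),(328,200),(327,245),(307,152),(352,152)],.012).round(4))
E
```

```text
[[ 0.634  -0.3836  0.012 ]
 [ 0.5997 -0.381   0.012 ]
 [ 0.5686 -0.3776  0.012 ]
 [ 0.5225 -0.373   0.012 ]
 [ 0.6148 -0.3623  0.012 ]
 [ 0.6116 -0.4027  0.012 ]]
```

```bash
python3 -m creep '[{"tx":0.001,"ty":0.0015,"tz":0.03,"rx":0,"ry":0,"rz":0.4},{"tx":0,"ty":0,"tz":0.03,"rx":0,"ry":0,"rz":0},{"tx":0,"ty":0,"tz":0.03,"rx":0,"ry":0,"rz":0},{"tx":0,"ty":0,"tz":0,"rx":0,"ry":0,"rz":0},{"tx":0,"ty":0,"tz":0,"rx":0,"ry":0,"rz":0}]'
python3 go.py .565 -.3772 .027 -5
```

```text
time_s: 6.22
tool_pos: [0.5673, -0.3797, 0.0413]
tool_rot: [179.9, -0.1, -5.0]
force: [-0.7, -0.2, 0.6]
grip_width: 0.0596
t 6.22 pos [ 0.5673 -0.3797  0.0413] rot [ 1.7993e+02 -1.2000e-01 -5.0200e+00] F [-0.7 -0.2  0.6] w 0.0596 q [ -8.  44.  57.  92. -40.  66. -36.]
tool shift [-0.0025 -0.0023  0.0143] norm 0.015 rotvec [ 0.07 -0.12 -0.02] shift after turn [-0.0025 -0.0023  0.0143]
```

```bash
python3 -m creep '[{"tx":-0.0025,"ty":-0.0023,"tz":0.0,"rx":0,"ry":0,"rz":0},{"tx":0,"ty":0,"tz":0.014,"rx":0,"ry":0,"rz":0},{"tx":0,"ty":0,"tz":0,"rx":0,"ry":0,"rz":0}]'
python3 go.py .565 -.3772 .027 -5
```

```text
time_s: 6.6
tool_pos: [0.5647, -0.3764, 0.0256]
tool_rot: [180.0, -0.1, -5.0]
force: [1.6, -0.7, 1.6]
grip_width: 0.06
t 6.6 pos [ 0.5647 -0.3764  0.0256] rot [ 1.7998e+02 -7.0000e-02 -5.0300e+00] F [ 1.6 -0.7  1.6] w 0.06 q [ -8.  45.  56.  93. -41.  65. -36.]
tool shift [ 0.0003  0.0008 -0.0014] norm 0.002 rotvec [ 0.02 -0.07 -0.03] shift after turn [ 0.0003  0.0008 -0.0014]
```

Close and lift a little.

```bash
python3 -m creep '[{"tx":0,"ty":0,"tz":-0.001,"rx":0,"ry":0,"rz":0},{"tx":0,"ty":0,"tz":0,"rx":0,"ry":0,"rz":0},{"tx":0,"ty":0,"tz":0,"rx":0,"ry":0,"rz":0},{"tx":0,"ty":0,"tz":0,"rx":0,"ry":0,"rz":0},{"tx":0,"ty":0,"tz":0,"rx":0,"ry":0,"rz":0},{"tx":0,"ty":0,"tz":0,"rx":0,"ry":0,"rz":0},{"tx":0,"ty":0,"tz":-0.04,"rx":0,"ry":0,"rz":0},{"tx":0,"ty":0,"tz":-0.06,"rx":0,"ry":0,"rz":0},{"tx":0,"ty":0,"tz":0,"rx":0,"ry":0,"rz":0}]' 0 35
python3 go.py .58 0 .13 -5
python3 - <<'E'
from h import *
c=env.read_camera("wrist");cv2.imwrite("pics/h.png",c["pixels"][:,:,::-1])
E
```

```text
time_s: 7.72
tool_pos: [0.5661, -0.3788, 0.1317]
tool_rot: [179.8, -0.4, -5.0]
force: [0.3, 0.3, -1.3]
grip_width: 0.0157
t 7.72 pos [ 0.5661 -0.3788  0.1317] rot [179.76  -0.43  -5.05] F [ 0.3  0.3 -1.3] w 0.0157 q [-10.  39.  62.  88. -36.  73. -39.]
tool shift [-0.0195 -0.3786 -0.    ] norm 0.379 rotvec [ 0.24 -0.43 -0.05] shift after turn [-0.0192 -0.3786  0.0017]
```

View pics/h.png

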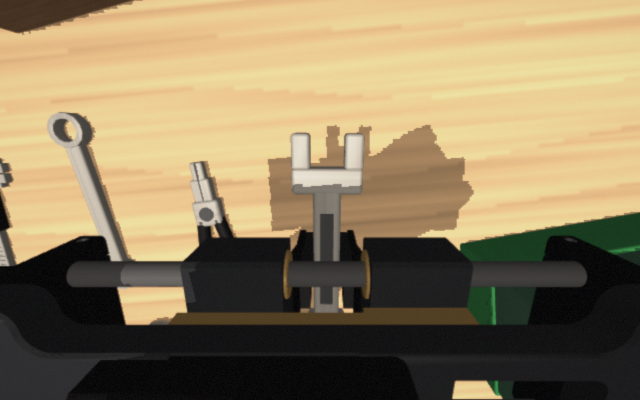

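```bash
cat > off.py <<'E'
import sys
from h import *
from scipy.spatial.transform import Rotation as Ro
# off.py dz u v ... : pixel at height tcp-dz -> tool frame coordinates
c=env.read_camera("wrist");o=env.get_obs();R=Ro.from_euler("xyz",o["tool_rot"],degrees=True).as_matrix()
a=list(map(float,sys.argv[1:]));uv=np.array(a[1:]).reshape(-1,2)
for P in px2w(c,uv,o["tool_pos"][2]-a[0]): print(P.round(4),"tool:",(R.T@(P-o["tool_pos"])).round(4))
E
python3 off.py .0146 327 134 327 166 327 190
```

```text
[ 0.6328 -0.3831  0.112 ] tool: [0.0689 0.001  0.0146]
[ 0.6156 -0.3816  0.112 ] tool: [0.0516 0.001  0.0146]
[ 0.602  -0.3804  0.112 ] tool: [0.0379 0.0011 0.0146]
```

```bash
python3 -m creep '[{"tx":-0.0054,"ty":-0.0562,"tz":-0.003,"rx":0,"ry":0,"rz":0},{"tx":-0.0054,"ty":-0.0562,"tz":-0.003,"rx":0,"ry":0,"rz":0},{"tx":-0.0054,"ty":-0.0562,"tz":0,"rx":0,"ry":0,"rz":0},{"tx":-0.0054,"ty":-0.0562,"tz":0,"rx":0,"ry":0,"rz":0},{"tx":-0.0054,"ty":-0.0562,"tz":0,"rx":0,"ry":0,"rz":0},{"tx":-0.0054,"ty":-0.0562,"tz":0,"rx":0,"ry":0,"rz":0},{"tx":-0.0054,"ty":-0.0562,"tz":0,"rx":0,"ry":0,"rz":0},{"tx":-0.0054,"ty":-0.0562,"tz":0,"rx":0,"ry":0,"rz":0},{"tx":-0.0054,"ty":-0.0562,"tz":0,"rx":0,"ry":0,"rz":0},{"tx":-0.0054,"ty":-0.0562,"tz":0,"rx":0,"ry":0,"rz":0},{"tx":-0.0054,"ty":-0.0562,"tz":0,"rx":0,"ry":0,"rz":0},{"tx":0,"ty":0,"tz":0,"rx":0,"ry":0,"rz":-9.6},{"tx":0,"ty":0,"tz":0,"rx":0,"ry":0,"rz":-9.6},{"tx":0,"ty":0,"tz":0,"rx":0,"ry":0,"rz":-9.6},{"tx":0,"ty":0,"tz":0,"rx":0,"ry":0,"rz":-9.6},{"tx":0,"ty":0,"tz":0,"rx":0,"ry":0,"rz":-9.6},{"tx":0,"ty":0,"tz":0,"rx":0,"ry":0,"rz":-9.6},{"tx":0,"ty":0,"tz":0,"rx":0,"ry":0,"rz":-9.6},{"tx":0,"ty":0,"tz":0,"rx":0,"ry":0,"rz":-9.6},{"tx":0,"ty":0,"tz":0,"rx":0,"ry":0,"rz":-9.6}]'
python3 go.py .561 .242 .06 91.5
```

```text
time_s: 10.32
tool_pos: [0.5577, 0.2446, 0.1303]
tool_rot: [-179.8, 0.1, 81.7]
force: [-0.2, 0.1, -1.5]
grip_width: 0.0156
t 10.32 pos [0.5577 0.2446 0.1303] rot [-1.7982e+02  1.3000e-01  8.1710e+01] F [-0.2  0.1 -1.5] w 0.0156 q [-63.  23.  45.  99. -18.  66. -21.]
tool shift [-0.0019  0.0038  0.0703] norm 0.07 rotvec [-0.19  0.12 -9.79] shift after turn [-0.0026  0.0032  0.0703]
```

```bash
python3 -m creep '[{"tx":0,"ty":0,"tz":0,"rx":0,"ry":0,"rz":-9.8},{"tx":-0.0026,"ty":0.0032,"tz":0.034,"rx":0,"ry":0,"rz":0},{"tx":0,"ty":0,"tz":0.034,"rx":0,"ry":0,"rz":0},{"tx":0,"ty":0,"tz":0,"rx":0,"ry":0,"rz":0},{"tx":0,"ty":0,"tz":0,"rx":0,"ry":0,"rz":0},{"tx":0,"ty":0,"tz":0,"rx":0,"ry":0,"rz":0}]'
python3 go.py .561 .242 .037 91.5
python3 - <<'E'
from h import *
c=env.read_camera("wrist");cv2.imwrite("pics/i.png",c["pixels"][:,:,::-1])
c=env.read_camera("top");I=ortho(c,.36,.69,.14,.36,.02,1700);cv2.imwrite("pics/i2.png",I)
E
```

```text
time_s: 11.08
tool_pos: [0.5635, 0.2427, 0.0659]
tool_rot: [179.9, -0.1, 91.2]
force: [0.3, 0.8, -0.4]
grip_width: 0.0158
t 11.07 pos [0.5635 0.2427 0.0659] rot [ 1.7989e+02 -7.0000e-02  9.1170e+01] F [ 0.3  0.8 -0.4] w 0.0158 q [-59.  27.  41. 101. -20.  59.  -9.]
tool shift [-0.0006 -0.0025  0.0289] norm 0.029 rotvec [ 0.11 -0.07 -0.33] shift after turn [-0.0006 -0.0025  0.0289]
```

View pics/i.png

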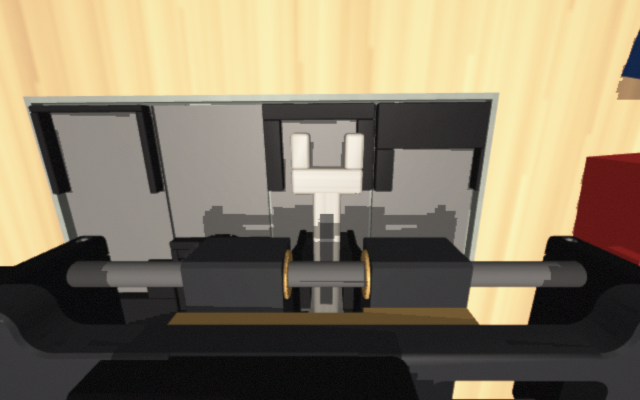

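View pics/i2.png

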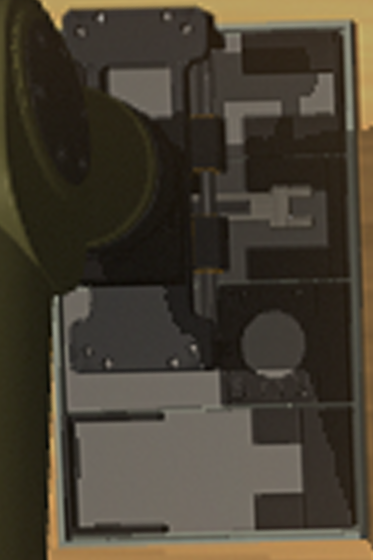

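```bash
python3 - <<'E'
from h import *
c=env.read_camera("wrist");I=c["pixels"][90:260,220:400,::-1];cv2.imwrite("pics/j.png",cv2.resize(I,None,fx=4,fy=4,interpolation=3)[:600])
E
```

View pics/j.png

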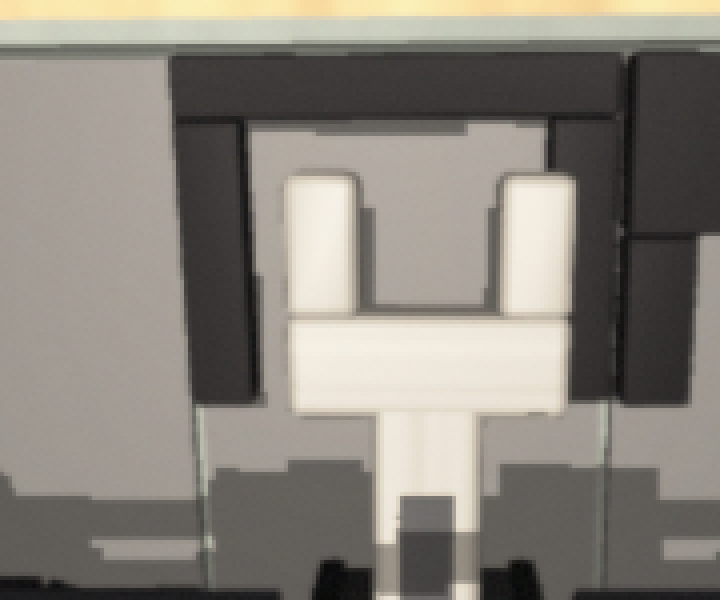

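```bash
python3 - <<'E'
from h import *
c=env.read_camera("wrist")
print(px2w(c,[(281,120),(357,120),(283.3,190),(360,190)],.018).round(4))
z=.0659-.0146
print(px2w(c,[(291,135),(364,135),(292,192),(362,192)],z).round(4))
from tray import *
print(tow([.524,.2411,np.radians(91.5)],np.array([[.075,.025-.037],[.075,-.025-.037],[.028,.025-.037],[.028,-.025-.037]]),.018).round(4))
E
```

```text
[[0.5313 0.3197 0.018 ]
 [0.5799 0.3208 0.018 ]
 [0.5318 0.2739 0.018 ]
 [0.5842 0.275  0.018 ]]
[[0.5416 0.3118 0.0513]
 [0.5804 0.3126 0.0513]
 [0.5418 0.2807 0.0513]
 [0.5811 0.2815 0.0513]]
[[0.534  0.3164 0.018 ]
 [0.584  0.3177 0.018 ]
 [0.5353 0.2694 0.018 ]
 [0.5852 0.2707 0.018 ]]
```

```bash
python3 -m creep '[{"tx":0.002,"ty":-0.0035,"tz":0,"rx":0,"ry":0,"rz":-0.3},{"tx":0,"ty":0,"tz":0,"rx":0,"ry":0,"rz":0},{"tx":0,"ty":0,"tz":0.014,"rx":0,"ry":0,"rz":0},{"tx":0,"ty":0,"tz":0.014,"rx":0,"ry":0,"rz":0},{"tx":0,"ty":0,"tz":0,"rx":0,"ry":0,"rz":0},{"tx":0,"ty":0,"tz":0,"rx":0,"ry":0,"rz":0}]'
python3 go.py .560 .2445 .035 91.5
```

```text
time_s: 12.02
tool_pos: [0.5588, 0.2438, 0.0361]
tool_rot: [-180.0, 0.0, 91.5]
force: [0.4, 0.1, -1.4]
grip_width: 0.0156
t 12.03 pos [0.5588 0.2438 0.0361] rot [-1.7995e+02  4.0000e-02  9.1460e+01] F [ 0.4  0.1 -1.4] w 0.0156 q [-58.  29.  40. 102. -22.  57.  -8.]
tool shift [0.0006 0.0012 0.0011] norm 0.002 rotvec [-0.05  0.04 -0.04] shift after turn [0.0006 0.0012 0.0011]
```

```bash
python3 -m creep '[{"tx":0,"ty":0,"tz":0.001,"rx":0,"ry":0,"rz":0},{"tx":0,"ty":0,"tz":0,"rx":0,"ry":0,"rz":0}]'
python3 - <<'E'
from h import *
c=env.read_camera("wrist");I=c["pixels"][80:260,200:420,::-1];cv2.imwrite("pics/k.png",cv2.resize(I,None,fx=3,fy=3,interpolation=3)[:600])
E
```

```text
time_s: 12.28
tool_pos: [0.559, 0.2442, 0.0357]
tool_rot: [180.0, -0.0, 91.5]
force: [0.1, 0.2, -1.7]
grip_width: 0.0153
```

View pics/k.png

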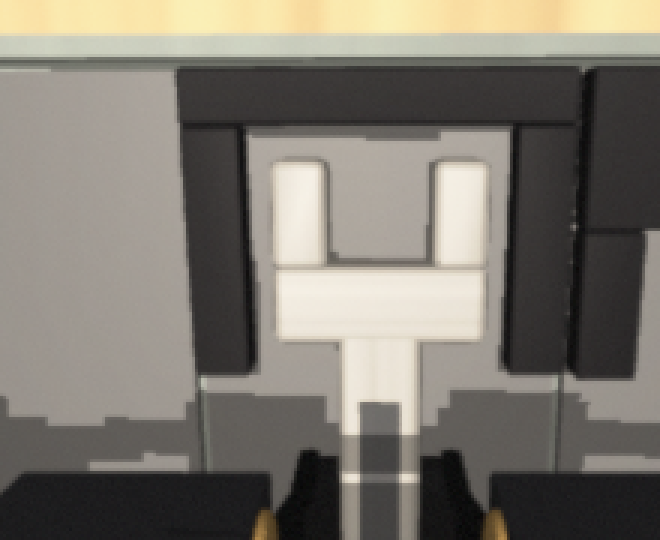

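```bash
python3 -m creep '[{"tx":0,"ty":0,"tz":0.001,"rx":0,"ry":0,"rz":0},{"tx":0,"ty":0,"tz":0,"rx":0,"ry":0,"rz":0},{"tx":0,"ty":0,"tz":0,"rx":0,"ry":0,"rz":0},{"tx":0,"ty":0,"tz":0,"rx":0,"ry":0,"rz":0},{"tx":0,"ty":0,"tz":-0.05,"rx":0,"ry":0,"rz":0},{"tx":0,"ty":0,"tz":-0.06,"rx":0,"ry":0,"rz":0},{"tx":0,"ty":0,"tz":0,"rx":0,"ry":0,"rz":0}]' 0.036
python3 go.py .5695 -.263 .14 183.3
python3 - <<'E'
from h import *
c=env.read_camera("wrist");cv2.imwrite("pics/l.png",c["pixels"][:,:,::-1])
E
```

```text
time_s: 13.2
tool_pos: [0.5625, 0.2451, 0.15]
tool_rot: [179.5, -0.3, 91.4]
force: [0.4, 0.7, -0.2]
grip_width: 0.0358
t 13.2 pos [0.5625 0.2451 0.15  ] rot [179.51  -0.29  91.45] F [ 0.4  0.7 -0.2] w 0.0358 q [-62.  21.  44.  97. -16.  67. -12.]
tool shift [-0.5081 -0.0059  0.0073] norm 0.508 rotvec [  0.62   0.17 -91.85] shift after turn [ 0.0222 -0.5076  0.01  ]
```

View pics/l.png

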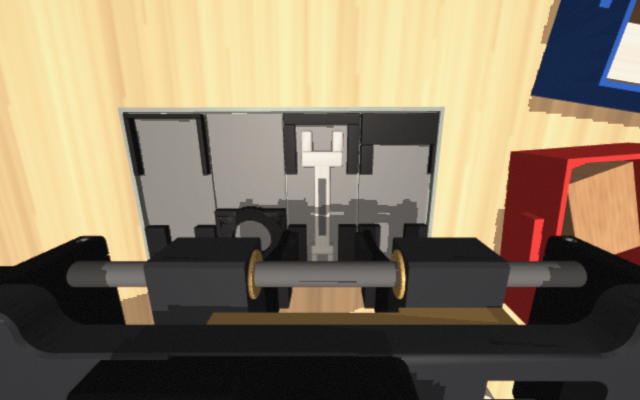

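```bash
python3 -m creep '[{"tx":-0.0565,"ty":-0.0007,"tz":0,"rx":0,"ry":0,"rz":0},{"tx":-0.0565,"ty":-0.0007,"tz":0,"rx":0,"ry":0,"rz":0},{"tx":-0.0565,"ty":-0.0007,"tz":0,"rx":0,"ry":0,"rz":0},{"tx":-0.0565,"ty":-0.0007,"tz":0,"rx":0,"ry":0,"rz":0},{"tx":-0.0565,"ty":-0.0007,"tz":0,"rx":0,"ry":0,"rz":0},{"tx":-0.0565,"ty":-0.0007,"tz":0,"rx":0,"ry":0,"rz":0},{"tx":-0.0565,"ty":-0.0007,"tz":0,"rx":0,"ry":0,"rz":0},{"tx":-0.0565,"ty":-0.0007,"tz":0,"rx":0,"ry":0,"rz":0},{"tx":-0.0565,"ty":-0.0007,"tz":0,"rx":0,"ry":0,"rz":0},{"tx":0,"ty":0,"tz":0,"rx":0,"ry":0,"rz":-10.2},{"tx":0,"ty":0,"tz":0,"rx":0,"ry":0,"rz":-10.2},{"tx":0,"ty":0,"tz":0,"rx":0,"ry":0,"rz":-10.2},{"tx":0,"ty":0,"tz":0,"rx":0,"ry":0,"rz":-10.2},{"tx":0,"ty":0,"tz":0,"rx":0,"ry":0,"rz":-10.2},{"tx":0,"ty":0,"tz":0,"rx":0,"ry":0,"rz":-10.2},{"tx":0,"ty":0,"tz":0,"rx":0,"ry":0,"rz":-10.2},{"tx":0,"ty":0,"tz":0,"rx":0,"ry":0,"rz":-10.2},{"tx":0,"ty":0,"tz":0,"rx":0,"ry":0,"rz":-10.2},{"tx":0,"ty":0,"tz":0,"rx":0,"ry":0,"rz":0}]' 0.052
python3 go.py .5695 -.263 .12 183.3
```

```text
time_s: 15.62
tool_pos: [0.565, -0.2639, 0.143]
tool_rot: [179.9, -0.1, -176.8]
force: [0.6, -0.3, -0.2]
grip_width: 0.0518
t 15.62 pos [ 0.565  -0.2639  0.143 ] rot [ 1.7992e+02 -1.2000e-01 -1.7684e+02] F [ 0.6 -0.3 -0.2] w 0.0518 q [ -5.  22.  34.  95. -13.  67. 126.]
tool shift [-0.0046  0.0006  0.023 ] norm 0.023 rotvec [ 0.08 -0.12 -0.14] shift after turn [-0.0046  0.0006  0.023 ]
```

```bash
python3 -m creep '[{"tx":-0.0046,"ty":0.0006,"tz":0.023,"rx":0,"ry":0,"rz":0},{"tx":0,"ty":0,"tz":0,"rx":0,"ry":0,"rz":0},{"tx":0,"ty":0,"tz":0,"rx":0,"ry":0,"rz":0}]'
python3 go.py .5695 -.263 .027 183.3
python3 - <<'E'
from h import *
c=env.read_camera("wrist");cv2.imwrite("pics/n.png",c["pixels"][:,:,::-1])
E
```

```text
time_s: 16.0
tool_pos: [0.5701, -0.2635, 0.1215]
tool_rot: [-180.0, -0.0, -176.8]
force: [0.3, 0.4, -0.2]
grip_width: 0.0518
t 16.0 pos [ 0.5701 -0.2635  0.1215] rot [-1.8000e+02 -3.0000e-02 -1.7682e+02] F [ 0.3  0.4 -0.2] w 0.0518 q [ -5.  23.  34.  96. -14.  65. 126.]
tool shift [0.0005 0.0006 0.0945] norm 0.095 rotvec [-0.   -0.03 -0.12] shift after turn [0.0006 0.0006 0.0945]
```

View pics/n.png

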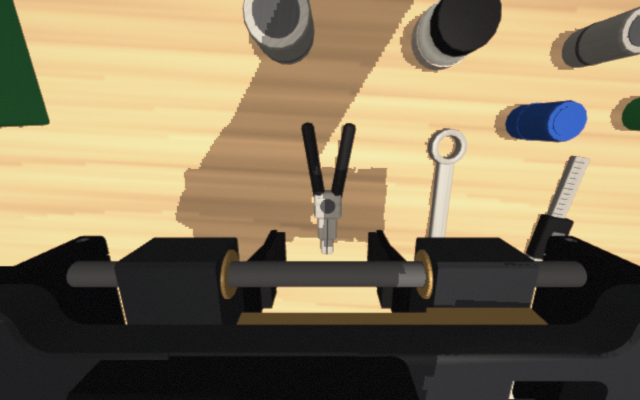

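```bash
python3 - <<'E'
from h import *
c=env.read_camera("wrist")
print(px2w(c,[(327.5,207),(314.5,194),(341,194),(328,251),(308,125),(348,125)],.014).round(4))
E
```

```text
[[ 0.5681 -0.262   0.014 ]
 [ 0.5564 -0.2745  0.014 ]
 [ 0.5551 -0.2504  0.014 ]
 [ 0.6125 -0.2589  0.014 ]
 [ 0.4963 -0.2827  0.014 ]
 [ 0.4944 -0.2487  0.014 ]]
```

```bash
python3 -m creep '[{"tx":0,"ty":0.0,"tz":0.04,"rx":0,"ry":0,"rz":0},{"tx":0,"ty":0,"tz":0.04,"rx":0,"ry":0,"rz":0},{"tx":0,"ty":0,"tz":0.0,"rx":0,"ry":0,"rz":0},{"tx":0,"ty":0,"tz":0.0,"rx":0,"ry":0,"rz":0}]'
python3 go.py .569 -.2627 .027 183.3
```

```text
time_s: 16.6
tool_pos: [0.5713, -0.2642, 0.0433]
tool_rot: [-179.9, 0.1, -176.8]
force: [0.9, 0.2, 0.4]
grip_width: 0.052
t 16.6 pos [ 0.5713 -0.2642  0.0433] rot [-1.7994e+02  1.2000e-01 -1.7676e+02] F [0.9 0.2 0.4] w 0.052 q [ -3.  28.  32.  99. -17.  57. 129.]
tool shift [0.0022 0.0017 0.0163] norm 0.017 rotvec [-0.06  0.12 -0.06] shift after turn [0.0022 0.0016 0.0163]
```

```bash
python3 -m creep '[{"tx":0.0022,"ty":0.0016,"tz":0.008,"rx":0,"ry":0,"rz":0},{"tx":0,"ty":0,"tz":0.007,"rx":0,"ry":0,"rz":0},{"tx":0,"ty":0,"tz":0.0,"rx":0,"ry":0,"rz":0},{"tx":0,"ty":0,"tz":0.0,"rx":0,"ry":0,"rz":0}]'
python3 go.py .569 -.2627 .027 183.3
```

```text
time_s: 17.1
tool_pos: [0.5681, -0.2621, 0.0267]
tool_rot: [-180.0, 0.0, -176.7]
force: [0.1, -0.0, -0.3]
grip_width: 0.0519
t 17.1 pos [ 0.5681 -0.2621  0.0267] rot [-1.8000e+02  2.0000e-02 -1.7673e+02] F [ 0.1 -0.  -0.3] w 0.0519 q [ -3.  29.  31. 100. -18.  56. 129.]
tool shift [-0.0008 -0.0007 -0.0003] norm 0.001 rotvec [-0.    0.02 -0.03] shift after turn [-0.0008 -0.0007 -0.0003]
```

```bash
python3 -m creep '[{"tx":0,"ty":0,"tz":0,"rx":0,"ry":0,"rz":0},{"tx":0,"ty":0,"tz":0,"rx":0,"ry":0,"rz":0},{"tx":0,"ty":0,"tz":0,"rx":0,"ry":0,"rz":0},{"tx":0,"ty":0,"tz":0,"rx":0,"ry":0,"rz":0},{"tx":0,"ty":0,"tz":0,"rx":0,"ry":0,"rz":0},{"tx":0,"ty":0,"tz":-0.04,"rx":0,"ry":0,"rz":0},{"tx":0,"ty":0,"tz":-0.06,"rx":0,"ry":0,"rz":0},{"tx":0,"ty":0,"tz":0,"rx":0,"ry":0,"rz":0},{"tx":0,"ty":0,"tz":0,"rx":0,"ry":0,"rz":0}]' 0 35
python3 go.py .413 .2382 .13 91.5
python3 - <<'E'
from h import *
c=env.read_camera("wrist");cv2.imwrite("pics/o.png",c["pixels"][:,:,::-1])
E
```

```text
time_s: 18.23
tool_pos: [0.5675, -0.2615, 0.1259]
tool_rot: [179.9, -0.0, -176.7]
force: [-0.3, 0.3, -2.6]
grip_width: 0.0259
t 18.23 pos [ 0.5675 -0.2615  0.1259] rot [ 1.7994e+02 -4.0000e-02 -1.7672e+02] F [-0.3  0.3 -2.6] w 0.0259 q [ -5.  23.  34.  96. -14.  65. 126.]
tool shift [ 0.1257  0.5077 -0.0035] norm 0.523 rotvec [ 1.000e-02 -8.000e-02  9.178e+01] shift after turn [ 0.5035 -0.1414 -0.0041]
```

View pics/o.png

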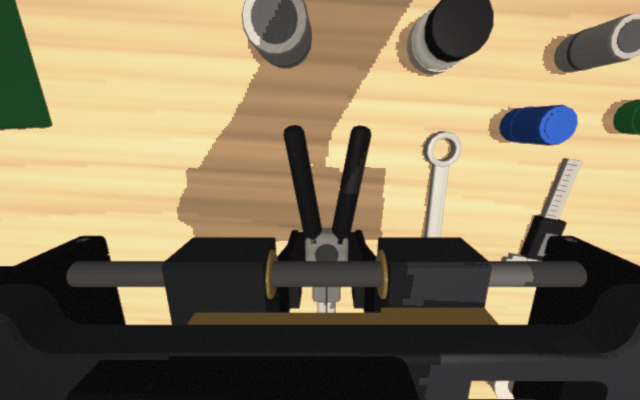

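```bash
python3 off.py .0127 296 126 361 127
python3 -m creep '[{"tx":0.014,"ty":0.0564,"tz":0,"rx":0,"ry":0,"rz":0},{"tx":0.014,"ty":0.0564,"tz":0,"rx":0,"ry":0,"rz":0},{"tx":0.014,"ty":0.0564,"tz":0,"rx":0,"ry":0,"rz":0},{"tx":0.014,"ty":0.0564,"tz":0,"rx":0,"ry":0,"rz":0},{"tx":0.014,"ty":0.0564,"tz":0,"rx":0,"ry":0,"rz":0},{"tx":0.014,"ty":0.0564,"tz":0,"rx":0,"ry":0,"rz":0},{"tx":0.014,"ty":0.0564,"tz":0,"rx":0,"ry":0,"rz":0},{"tx":0.014,"ty":0.0564,"tz":0,"rx":0,"ry":0,"rz":0},{"tx":0.014,"ty":0.0564,"tz":0,"rx":0,"ry":0,"rz":0},{"tx":0,"ty":0,"tz":0,"rx":0,"ry":0,"rz":10.2},{"tx":0,"ty":0,"tz":0,"rx":0,"ry":0,"rz":10.2},{"tx":0,"ty":0,"tz":0,"rx":0,"ry":0,"rz":10.2},{"tx":0,"ty":0,"tz":0,"rx":0,"ry":0,"rz":10.2},{"tx":0,"ty":0,"tz":0,"rx":0,"ry":0,"rz":10.2},{"tx":0,"ty":0,"tz":0,"rx":0,"ry":0,"rz":10.2},{"tx":0,"ty":0,"tz":0,"rx":0,"ry":0,"rz":10.2},{"tx":0,"ty":0,"tz":0,"rx":0,"ry":0,"rz":10.2},{"tx":0,"ty":0,"tz":0,"rx":0,"ry":0,"rz":10.2},{"tx":0,"ty":0,"tz":0,"rx":0,"ry":0,"rz":0}]'
python3 go.py .413 .2382 .066 91.5
```

```text
[ 0.493  -0.2805  0.1118] tool: [ 0.0748 -0.0152  0.0129]
[ 0.4916 -0.2466  0.1118] tool: [0.0743 0.0188 0.013 ]
time_s: 20.7
tool_pos: [0.4124, 0.237, 0.1251]
tool_rot: [-179.9, 0.1, 91.6]
force: [0.4, -0.5, -1.6]
grip_width: 0.0258
t 20.7 pos [0.4124 0.237  0.1251] rot [-1.7987e+02  1.0000e-01  9.1580e+01] F [ 0.4 -0.5 -1.6] w 0.0258 q [-48.   3.  16. 116.  -1.  61. -31.]
tool shift [0.0013 0.0008 0.0591] norm 0.059 rotvec [-0.13  0.1   0.08] shift after turn [0.0012 0.0006 0.0591]
```

```bash
python3 -m creep '[{"tx":0.002,"ty":0,"tz":0.03,"rx":0,"ry":0,"rz":0},{"tx":0,"ty":0,"tz":0.029,"rx":0,"ry":0,"rz":0},{"tx":0,"ty":0,"tz":0,"rx":0,"ry":0,"rz":0},{"tx":0,"ty":0,"tz":0,"rx":0,"ry":0,"rz":0},{"tx":0,"ty":0,"tz":0,"rx":0,"ry":0,"rz":0}]'
python3 go.py .411 .240 .036 91.5
python3 - <<'E'
from h import *
c=env.read_camera("wrist");cv2.imwrite("pics/p.png",c["pixels"][:,:,::-1])
E
```

```text
time_s: 21.32
tool_pos: [0.4141, 0.2401, 0.0688]
tool_rot: [179.9, -0.1, 91.5]
force: [0.3, -0.2, -2.5]
grip_width: 0.0256
t 21.32 pos [0.4141 0.2401 0.0688] rot [ 1.7989e+02 -8.0000e-02  9.1510e+01] F [ 0.3 -0.2 -2.5] w 0.0256 q [-48.   7.  16. 119.  -2.  54. -30.]
tool shift [-0.0001 -0.0032  0.0328] norm 0.033 rotvec [ 0.11 -0.08  0.01] shift after turn [-0.0001 -0.0031  0.0328]
```

View pics/p.png

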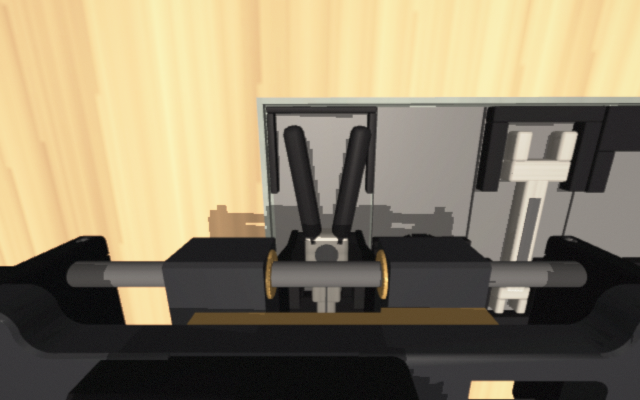

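```bash
python3 -m creep '[{"tx":0,"ty":-0.0032,"tz":0,"rx":0,"ry":0,"rz":0},{"tx":0,"ty":0,"tz":0.016,"rx":0,"ry":0,"rz":0},{"tx":0,"ty":0,"tz":0.014,"rx":0,"ry":0,"rz":0},{"tx":0,"ty":0,"tz":0,"rx":0,"ry":0,"rz":0},{"tx":0,"ty":0,"tz":0,"rx":0,"ry":0,"rz":0},{"tx":0,"ty":0,"tz":0,"rx":0,"ry":0,"rz":0}]'
python3 go.py .411 .240 .035 91.5
python3 - <<'E'
from h import *
c=env.read_camera("wrist");cv2.imwrite("pics/q.png",cv2.resize(c["pixels"][80:280,220:420,::-1],None,fx=3,fy=3,interpolation=3))
E
```

```text
time_s: 22.12
tool_pos: [0.4103, 0.2396, 0.0378]
tool_rot: [180.0, -0.0, 91.5]
force: [-1.1, 0.4, -1.4]
grip_width: 0.0258
t 22.12 pos [0.4103 0.2396 0.0378] rot [ 1.7998e+02 -2.0000e-02  9.1460e+01] F [-1.1  0.4 -1.4] w 0.0258 q [-48.  10.  15. 120.  -3.  50. -29.]
tool shift [0.0003 0.0007 0.0028] norm 0.003 rotvec [ 0.02 -0.02 -0.04] shift after turn [0.0003 0.0007 0.0028]
```

View pics/q.png

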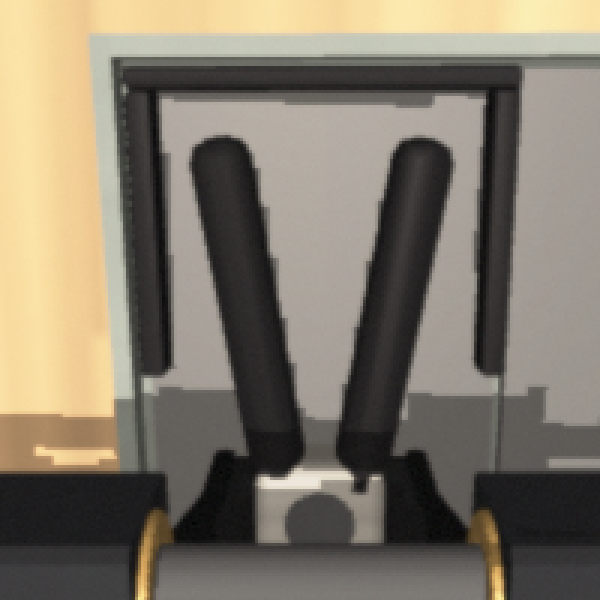

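```bash
python3 off.py .0198 320 102.3 320 110.7; python3 off.py .0298 320 110.7; python3 off.py .0148 293 125.6 360 125.6; python3 off.py .022 293 125.6
```

```text
[0.4034 0.3259 0.0181] tool: [ 0.0864 -0.0047  0.0198]
[0.4035 0.3217 0.0181] tool: [ 0.0821 -0.0047  0.0198]
[0.4033 0.3221 0.0081] tool: [ 0.0826 -0.0049  0.0298]
[0.3894 0.3136 0.023 ] tool: [ 0.0745 -0.0189  0.0148]
[0.4248 0.3145 0.023 ] tool: [0.0745 0.0165 0.0148]
[0.3886 0.3135 0.0158] tool: [ 0.0745 -0.0197  0.022 ]
```

```bash
python3 -m creep '[{"tx":0.001,"ty":0,"tz":0.003,"rx":0,"ry":0,"rz":0},{"tx":0,"ty":0,"tz":0,"rx":0,"ry":0,"rz":0},{"tx":0,"ty":0,"tz":0,"rx":0,"ry":0,"rz":0}]'
python3 go.py .411 .240 .035 91.5
```

```text
time_s: 22.75
tool_pos: [0.41, 0.2406, 0.0345]
tool_rot: [180.0, -0.0, 91.5]
force: [-0.1, -0.8, -1.2]
grip_width: 0.0258
t 22.75 pos [0.41   0.2406 0.0345] rot [ 1.7999e+02 -1.0000e-02  9.1470e+01] F [-0.1 -0.8 -1.2] w 0.0258 q [-48.  10.  15. 121.  -4.  50. -29.]
tool shift [-0.0006  0.001  -0.0005] norm 0.001 rotvec [ 0.01 -0.01 -0.03] shift after turn [-0.0006  0.001  -0.0005]
```

```bash
python3 -m creep '[{"tx":0,"ty":0,"tz":0,"rx":0,"ry":0,"rz":0},{"tx":0,"ty":0,"tz":0,"rx":0,"ry":0,"rz":0},{"tx":0,"ty":0,"tz":0,"rx":0,"ry":0,"rz":0},{"tx":0,"ty":0,"tz":-0.03,"rx":0,"ry":0,"rz":0},{"tx":0,"ty":0,"tz":-0.05,"rx":0,"ry":0,"rz":0},{"tx":0,"ty":0,"tz":-0.03,"rx":0,"ry":0,"rz":0},{"tx":0,"ty":0,"tz":0,"rx":0,"ry":0,"rz":0}]' 0.036
python3 go.py .591 -.0455 .14 -6
python3 - <<'E'
from h import *
c=env.read_camera("wrist");cv2.imwrite("pics/r.png",c["pixels"][:,:,::-1])
E
```

```text
time_s: 23.62
tool_pos: [0.4116, 0.2416, 0.1472]
tool_rot: [179.7, -0.2, 91.5]
force: [0.2, 0.0, -0.4]
grip_width: 0.0359
t 23.62 pos [0.4116 0.2416 0.1472] rot [179.74  -0.21  91.47] F [ 0.2  0.  -0.4] w 0.0359 q [-49.   1.  16. 115.  -0.  63. -32.]
tool shift [-0.2916  0.1719  0.0069] norm 0.339 rotvec [ 1.000e-02 -3.800e-01  9.747e+01] shift after turn [0.2084 0.2668 0.0072]
```

View pics/r.png

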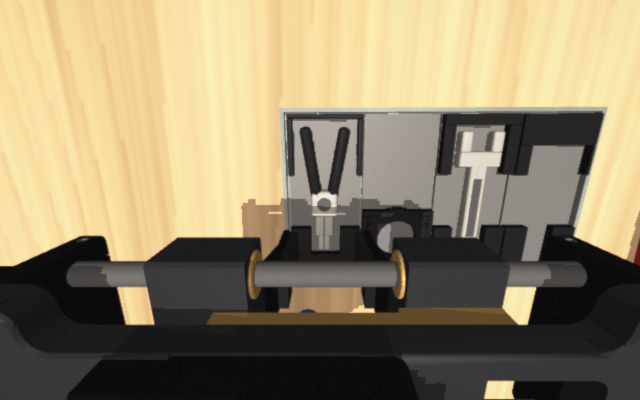

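```bash
python3 -m creep '[{"tx":-0.0486,"ty":0.0287,"tz":0,"rx":0,"ry":0,"rz":0},{"tx":-0.0486,"ty":0.0287,"tz":0,"rx":0,"ry":0,"rz":0},{"tx":-0.0486,"ty":0.0287,"tz":0,"rx":0,"ry":0,"rz":0},{"tx":-0.0486,"ty":0.0287,"tz":0,"rx":0,"ry":0,"rz":0},{"tx":-0.0486,"ty":0.0287,"tz":0,"rx":0,"ry":0,"rz":0},{"tx":-0.0486,"ty":0.0287,"tz":0,"rx":0,"ry":0,"rz":0},{"tx":0,"ty":0,"tz":0,"rx":0,"ry":0,"rz":9.75},{"tx":0,"ty":0,"tz":0,"rx":0,"ry":0,"rz":9.75},{"tx":0,"ty":0,"tz":0,"rx":0,"ry":0,"rz":9.75},{"tx":0,"ty":0,"tz":0,"rx":0,"ry":0,"rz":9.75},{"tx":0,"ty":0,"tz":0,"rx":0,"ry":0,"rz":9.75},{"tx":0,"ty":0,"tz":0,"rx":0,"ry":0,"rz":9.75},{"tx":0,"ty":0,"tz":0,"rx":0,"ry":0,"rz":9.75},{"tx":0,"ty":0,"tz":0,"rx":0,"ry":0,"rz":9.75},{"tx":0,"ty":0,"tz":0,"rx":0,"ry":0,"rz":9.75},{"tx":0,"ty":0,"tz":0,"rx":0,"ry":0,"rz":9.75},{"tx":0,"ty":0,"tz":0.02,"rx":0,"ry":0,"rz":0},{"tx":0,"ty":0,"tz":0,"rx":0,"ry":0,"rz":0},{"tx":0,"ty":0,"tz":0,"rx":0,"ry":0,"rz":0}]' 0.052
python3 go.py .591 -.0455 .027 -6
python3 - <<'E'
from h import *
c=env.read_camera("wrist");cv2.imwrite("pics/s.png",c["pixels"][:,:,::-1])
E
```

```text
time_s: 26.05
tool_pos: [0.5891, -0.0467, 0.1237]
tool_rot: [180.0, 0.1, -6.0]
force: [1.0, -0.2, 0.8]
grip_width: 0.0517
t 26.05 pos [ 0.5891 -0.0467  0.1237] rot [ 1.7997e+02  8.0000e-02 -5.9600e+00] F [ 1.  -0.2  0.8] w 0.0517 q [-37.  21.  47. 102. -17.  65. -80.]
tool shift [ 0.0019 -0.0015  0.0967] norm 0.097 rotvec [0.03 0.08 0.04] shift after turn [ 0.0017 -0.0014  0.0967]
```

View pics/s.png

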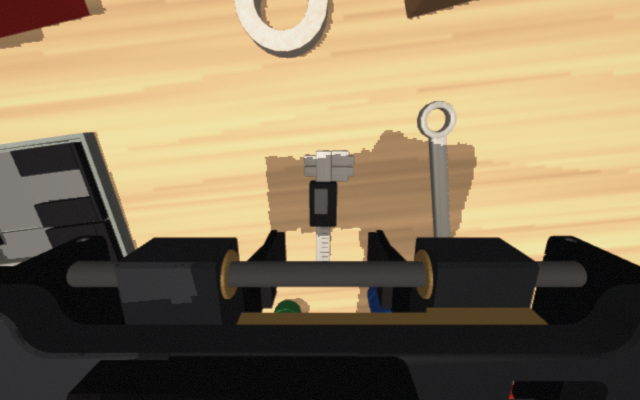

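```bash
python3 - <<'E'
from h import *
c=env.read_camera("wrist");cv2.imwrite("pics/t.png",cv2.resize(c["pixels"][130:270,260:400,::-1],None,fx=4,fy=4,interpolation=3))
print(px2w(c,[(309.5,181),(337,181),(309,226),(336.5,226),(323,260)],.010).round(4))
E
```

```text
[[ 0.6135 -0.0332  0.01  ]
 [ 0.6109 -0.0584  0.01  ]
 [ 0.5697 -0.0274  0.01  ]
 [ 0.5669 -0.0538  0.01  ]
 [ 0.5322 -0.037   0.01  ]]
```

View pics/t.png

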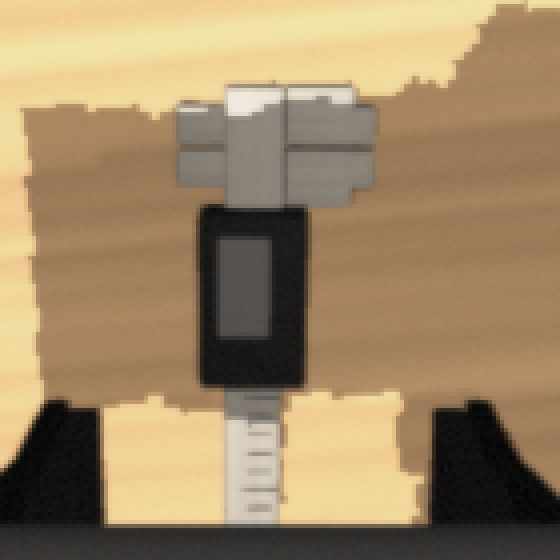

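```bash
python3 -m creep '[{"tx":0.0016,"ty":-0.0026,"tz":0.04,"rx":0,"ry":0,"rz":0},{"tx":0,"ty":0,"tz":0.04,"rx":0,"ry":0,"rz":0},{"tx":0,"ty":0,"tz":0.0,"rx":0,"ry":0,"rz":0},{"tx":0,"ty":0,"tz":0.0,"rx":0,"ry":0,"rz":0}]'
python3 go.py .591 -.0443 .027 -6
```

```text
time_s: 26.65
tool_pos: [0.5926, -0.0446, 0.0461]
tool_rot: [-180.0, -0.1, -6.0]
force: [0.3, 0.4, 0.2]
grip_width: 0.0519
t 26.65 pos [ 0.5926 -0.0446  0.0461] rot [-1.80e+02 -1.30e-01 -6.04e+00] F [0.3 0.4 0.2] w 0.0519 q [-34.  27.  44. 105. -22.  57. -77.]
tool shift [-0.0017 -0.0002  0.0191] norm 0.019 rotvec [-0.   -0.13 -0.04] shift after turn [-0.0016 -0.0002  0.0191]
```

```bash
python3 -m creep '[{"tx":-0.001,"ty":0,"tz":0.01,"rx":0,"ry":0,"rz":0},{"tx":0,"ty":0,"tz":0.008,"rx":0,"ry":0,"rz":0},{"tx":0,"ty":0,"tz":0.0,"rx":0,"ry":0,"rz":0},{"tx":0,"ty":0,"tz":0.0,"rx":0,"ry":0,"rz":0}]'
python3 go.py .591 -.0443 .027 -6
```

```text
time_s: 27.15
tool_pos: [0.5906, -0.0441, 0.0267]
tool_rot: [-180.0, -0.0, -6.0]
force: [-0.2, 0.1, -0.5]
grip_width: 0.052
t 27.15 pos [ 0.5906 -0.0441  0.0267] rot [-1.80e+02 -1.00e-02 -6.03e+00] F [-0.2  0.1 -0.5] w 0.052 q [-33.  29.  43. 105. -24.  55. -76.]
tool shift [ 0.0004  0.0002 -0.0003] norm 0.001 rotvec [-0.   -0.01 -0.03] shift after turn [ 0.0004  0.0002 -0.0003]
```

```bash
python3 -m creep '[{"tx":0,"ty":0,"tz":0,"rx":0,"ry":0,"rz":0},{"tx":0,"ty":0,"tz":0,"rx":0,"ry":0,"rz":0},{"tx":0,"ty":0,"tz":0,"rx":0,"ry":0,"rz":0},{"tx":0,"ty":0,"tz":0,"rx":0,"ry":0,"rz":0},{"tx":0,"ty":0,"tz":0,"rx":0,"ry":0,"rz":0},{"tx":0,"ty":0,"tz":-0.04,"rx":0,"ry":0,"rz":0},{"tx":0,"ty":0,"tz":-0.06,"rx":0,"ry":0,"rz":0},{"tx":0,"ty":0,"tz":0,"rx":0,"ry":0,"rz":0},{"tx":0,"ty":0,"tz":0,"rx":0,"ry":0,"rz":0}]' 0 35
python3 go.py .633 .248 .13 91.5
python3 - <<'E'
from h import *
c=env.read_camera("wrist");cv2.imwrite("pics/u.png",c["pixels"][:,:,::-1])
E
```

```text
time_s: 28.28
tool_pos: [0.59, -0.0437, 0.126]
tool_rot: [-180.0, 0.0, -6.0]
force: [0.5, 0.6, -1.0]
grip_width: 0.0255
t 28.27 pos [ 0.59   -0.0437  0.126 ] rot [-1.7997e+02  5.0000e-02 -6.0200e+00] F [ 0.5  0.6 -1. ] w 0.0255 q [-37.  21.  48. 101. -17.  65. -80.]
tool shift [ 0.0122 -0.2946 -0.0038] norm 0.295 rotvec [-6.000e-02  1.000e-02 -9.752e+01] shift after turn [ 0.2905  0.0507 -0.004 ]
```

View pics/u.png

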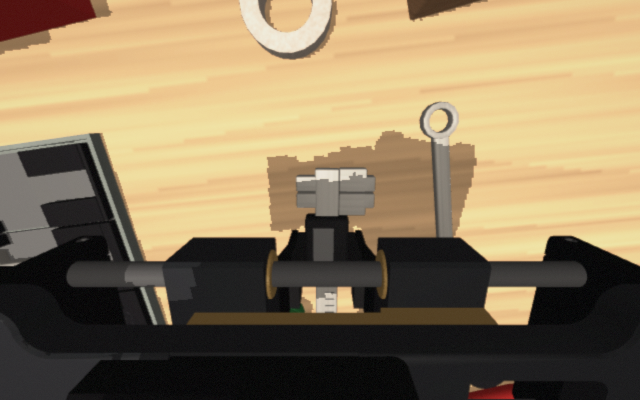

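```bash
python3 off.py .0197 327 168.5 327 216
python3 -m creep '[{"tx":0.002,"ty":-0.0491,"tz":0,"rx":0,"ry":0,"rz":0},{"tx":0.002,"ty":-0.0491,"tz":0,"rx":0,"ry":0,"rz":0},{"tx":0.002,"ty":-0.0491,"tz":0,"rx":0,"ry":0,"rz":0},{"tx":0.002,"ty":-0.0491,"tz":0,"rx":0,"ry":0,"rz":0},{"tx":0.002,"ty":-0.0491,"tz":0,"rx":0,"ry":0,"rz":0},{"tx":0.002,"ty":-0.0491,"tz":0,"rx":0,"ry":0,"rz":0},{"tx":0,"ty":0,"tz":0,"rx":0,"ry":0,"rz":-9.75},{"tx":0,"ty":0,"tz":0,"rx":0,"ry":0,"rz":-9.75},{"tx":0,"ty":0,"tz":0,"rx":0,"ry":0,"rz":-9.75},{"tx":0,"ty":0,"tz":0,"rx":0,"ry":0,"rz":-9.75},{"tx":0,"ty":0,"tz":0,"rx":0,"ry":0,"rz":-9.75},{"tx":0,"ty":0,"tz":0,"rx":0,"ry":0,"rz":-9.75},{"tx":0,"ty":0,"tz":0,"rx":0,"ry":0,"rz":-9.75},{"tx":0,"ty":0,"tz":0,"rx":0,"ry":0,"rz":-9.75},{"tx":0,"ty":0,"tz":0,"rx":0,"ry":0,"rz":-9.75},{"tx":0,"ty":0,"tz":0,"rx":0,"ry":0,"rz":-9.75},{"tx":0,"ty":0,"tz":0,"rx":0,"ry":0,"rz":0},{"tx":0,"ty":0,"tz":0,"rx":0,"ry":0,"rz":0}]'
python3 go.py .633 .248 .066 91.5
```

```text
[ 0.6379 -0.0487  0.1051] tool: [ 0.049  -0.0001  0.0195]
[ 0.6096 -0.0458  0.1051] tool: [ 0.0205 -0.0001  0.0196]
time_s: 30.62
tool_pos: [0.6329, 0.2473, 0.1254]
tool_rot: [-179.9, 0.0, 91.3]
force: [0.5, 0.6, -0.8]
grip_width: 0.0255
t 30.62 pos [0.6329 0.2473 0.1254] rot [-1.799e+02  4.000e-02  9.130e+01] F [ 0.5  0.6 -0.8] w 0.0255 q [-40.  27.  22.  87. -11.  67. -15.]
tool shift [0.0007 0.0002 0.0594] norm 0.059 rotvec [-0.1   0.04 -0.2 ] shift after turn [0.0007 0.0001 0.0594]
```

```bash
python3 -m creep '[{"tx":0,"ty":0,"tz":0.03,"rx":0,"ry":0,"rz":-0.2},{"tx":0,"ty":0,"tz":0.029,"rx":0,"ry":0,"rz":0},{"tx":0,"ty":0,"tz":0,"rx":0,"ry":0,"rz":0},{"tx":0,"ty":0,"tz":0,"rx":0,"ry":0,"rz":0},{"tx":0,"ty":0,"tz":0,"rx":0,"ry":0,"rz":0}]'
python3 go.py .633 .248 .036 91.5
python3 - <<'E'
from h import *
c=env.read_camera("wrist");cv2.imwrite("pics/v.png",cv2.resize(c["pixels"][90:290,200:460,::-1],None,fx=3,fy=3,interpolation=3))
E
```

```text
time_s: 31.25
tool_pos: [0.6345, 0.248, 0.0693]
tool_rot: [179.8, -0.1, 91.6]
force: [0.0, -0.9, -0.9]
grip_width: 0.0258
t 31.25 pos [0.6345 0.248  0.0693] rot [ 1.7985e+02 -6.0000e-02  9.1640e+01] F [ 0.  -0.9 -0.9] w 0.0258 q [-39.  30.  21.  90. -12.  62. -14.]
tool shift [-0.     -0.0016  0.0333] norm 0.033 rotvec [ 0.15 -0.06  0.14] shift after turn [ 0.     -0.0015  0.0333]
```

View pics/v.png

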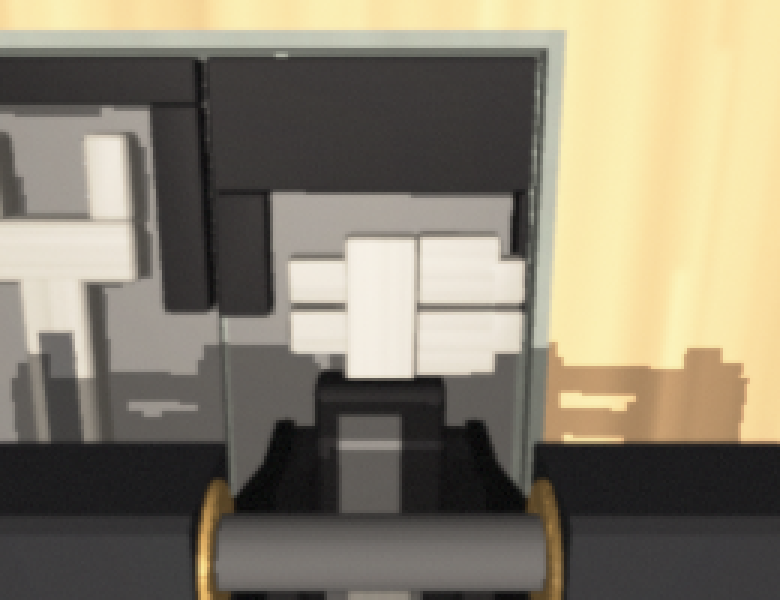

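```bash
python3 off.py .0513 289.3 173 371.7 165 330 154; python3 off.py .0613 330 154; python3 off.py .0197 296.5 187 375.3 187 330 168.5
```

```text
[0.6066 0.2902 0.0177] tool: [ 0.043  -0.0265  0.0513]
[0.6627 0.2973 0.0177] tool: [0.0485 0.0298 0.0514]
[0.634  0.3039 0.0177] tool: [0.0559 0.0014 0.0514]
[0.634  0.3028 0.0074] tool: [0.0548 0.0015 0.0613]
[0.6143 0.2875 0.0488] tool: [ 0.0402 -0.0184  0.0197]
[0.6599 0.2888 0.0488] tool: [0.0402 0.0273 0.0198]
[0.6333 0.2988 0.0488] tool: [0.051  0.001  0.0197]
```

```bash
python3 -m creep '[{"tx":0.0005,"ty":-0.0026,"tz":0,"rx":0,"ry":0,"rz":0},{"tx":0,"ty":0,"tz":0.016,"rx":0,"ry":0,"rz":0},{"tx":0,"ty":0,"tz":0.014,"rx":0,"ry":0,"rz":0},{"tx":0,"ty":0,"tz":0,"rx":0,"ry":0,"rz":0},{"tx":0,"ty":0,"tz":0,"rx":0,"ry":0,"rz":0},{"tx":0,"ty":0,"tz":0,"rx":0,"ry":0,"rz":0}]'
python3 go.py .632 .248 .035 91.5
python3 - <<'E'
from h import *
c=env.read_camera("wrist");cv2.imwrite("pics/w.png",cv2.resize(c["pixels"][90:290,200:460,::-1],None,fx=3,fy=3,interpolation=3))
E
```

```text
time_s: 32.2
tool_pos: [0.6309, 0.248, 0.0377]
tool_rot: [180.0, -0.0, 91.7]
force: [-0.8, 0.3, -0.9]
grip_width: 0.0259
t 32.2 pos [0.6309 0.248  0.0377] rot [179.99  -0.    91.66] F [-0.8  0.3 -0.9] w 0.0259 q [-39.  32.  21.  91. -13.  59. -13.]
tool shift [-0.0001  0.0011  0.0027] norm 0.003 rotvec [ 0.01 -0.    0.16] shift after turn [-0.0001  0.0011  0.0027]
```

View pics/w.png

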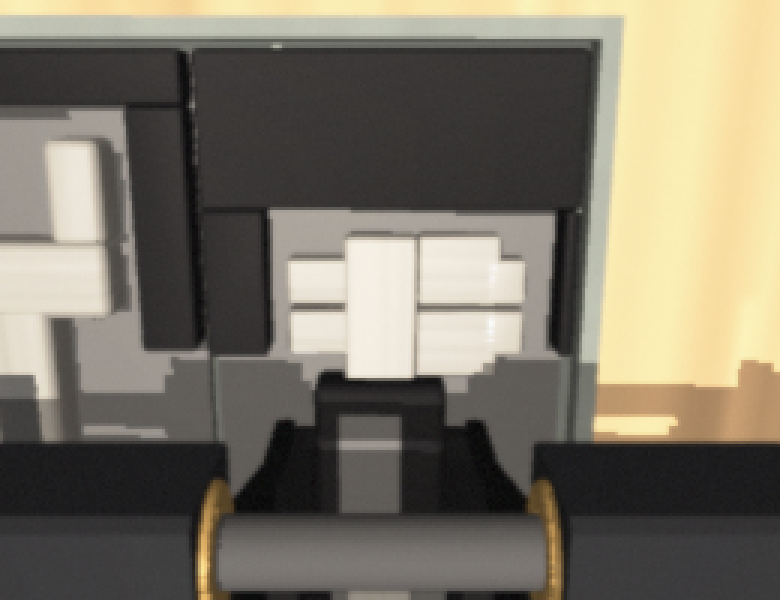

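```bash
python3 -m creep '[{"tx":0,"ty":0.001,"tz":0.003,"rx":0,"ry":0,"rz":0},{"tx":0,"ty":0,"tz":0,"rx":0,"ry":0,"rz":0},{"tx":0,"ty":0,"tz":0,"rx":0,"ry":0,"rz":0}]'
python3 go.py .632 .248 .035 91.5
```

```text
time_s: 32.62
tool_pos: [0.6317, 0.2481, 0.0345]
tool_rot: [-180.0, 0.0, 91.7]
force: [-0.5, 0.0, -2.1]
grip_width: 0.0255
t 32.62 pos [0.6317 0.2481 0.0345] rot [-179.99    0.     91.67] F [-0.5  0.  -2.1] w 0.0255 q [-39.  32.  21.  91. -13.  59. -13.]
tool shift [-0.0001  0.0003 -0.0005] norm 0.001 rotvec [-0.01  0.    0.17] shift after turn [-0.0001  0.0003 -0.0005]
```

```bash
python3 -m creep '[{"tx":0,"ty":0,"tz":0,"rx":0,"ry":0,"rz":0},{"tx":0,"ty":0,"tz":0,"rx":0,"ry":0,"rz":0},{"tx":0,"ty":0,"tz":0,"rx":0,"ry":0,"rz":0},{"tx":0,"ty":0,"tz":-0.03,"rx":0,"ry":0,"rz":0},{"tx":0,"ty":0,"tz":-0.06,"rx":0,"ry":0,"rz":0},{"tx":0,"ty":0,"tz":-0.05,"rx":0,"ry":0,"rz":0},{"tx":0,"ty":0,"tz":0,"rx":0,"ry":0,"rz":0}]' 0.036
python3 go.py .43 -.062 .17 91.5
python3 - <<'E'
from h import *
c=env.read_camera("wrist");cv2.imwrite("pics/x.png",c["pixels"][:,:,::-1])
c=env.read_camera("top");cv2.imwrite("pics/x2.png",cv2.resize(c["pixels"][200:300,220:460,::-1],None,fx=3.3,fy=3.3,interpolation=3))
E
```

```text
time_s: 33.5
tool_pos: [0.6348, 0.2489, 0.1806]
tool_rot: [179.5, -0.2, 91.7]
force: [0.3, 0.5, -0.1]
grip_width: 0.0361
t 33.5 pos [0.6348 0.2489 0.1806] rot [179.46  -0.24  91.66] F [ 0.3  0.5 -0.1] w 0.0361 q [-40.  25.  23.  84. -10.  72. -15.]
tool shift [-0.3049 -0.2138  0.0073] norm 0.372 rotvec [ 0.54 -0.24  0.15] shift after turn [-0.3055 -0.2129  0.0106]
```

View pics/x.png

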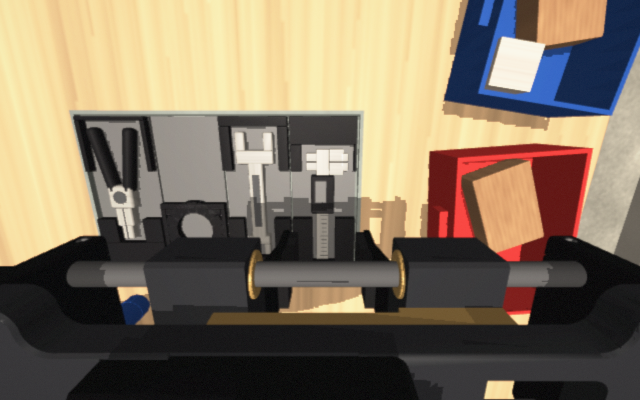

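View pics/x2.png

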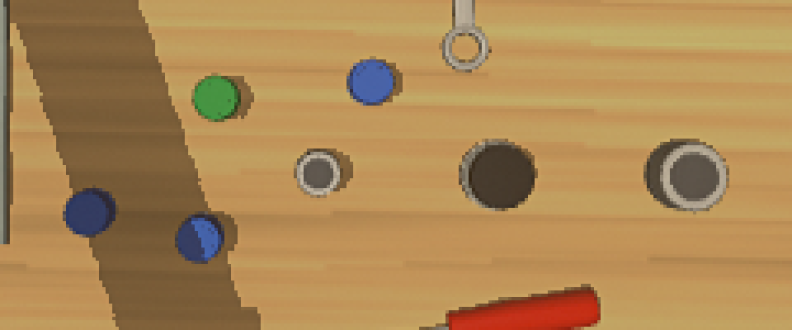

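```bash
python3 -m creep '[{"tx":-0.0436,"ty":-0.0305,"tz":0,"rx":0,"ry":0,"rz":0},{"tx":-0.0436,"ty":-0.0305,"tz":0,"rx":0,"ry":0,"rz":0},{"tx":-0.0436,"ty":-0.0305,"tz":0,"rx":0,"ry":0,"rz":0},{"tx":-0.0436,"ty":-0.0305,"tz":0,"rx":0,"ry":0,"rz":0},{"tx":-0.0436,"ty":-0.0305,"tz":0,"rx":0,"ry":0,"rz":0},{"tx":-0.0436,"ty":-0.0305,"tz":0,"rx":0,"ry":0,"rz":0},{"tx":-0.0436,"ty":-0.0305,"tz":0,"rx":0,"ry":0,"rz":0},{"tx":0,"ty":0,"tz":0.03,"rx":0,"ry":0,"rz":0},{"tx":0,"ty":0,"tz":0,"rx":0,"ry":0,"rz":0},{"tx":0,"ty":0,"tz":0,"rx":0,"ry":0,"rz":0}]' 0.06
python3 go.py .4255 -.062 .044 91.5
python3 - <<'E'
from h import *
c=env.read_camera("wrist");cv2.imwrite("pics/y.png",c["pixels"][:,:,::-1]);print(w2px(c,[[.4251,-.0622,.05],[.4251,-.0622,0]]))
E
```

```text
time_s: 34.85
tool_pos: [0.4272, -0.0627, 0.1444]
tool_rot: [-179.9, 0.0, 91.7]
force: [0.9, 0.8, -1.4]
grip_width: 0.06
t 34.85 pos [ 0.4272 -0.0627  0.1444] rot [-1.7993e+02  3.0000e-02  9.1730e+01] F [ 0.9  0.8 -1.4] w 0.06 q [-30.  -6.  34. 121.   4.  64.   4.]
tool shift [ 0.0008 -0.0016  0.1004] norm 0.1 rotvec [-0.07  0.03  0.23] shift after turn [ 0.0007 -0.0017  0.1004]
[[325.56262096 212.52470326]
 [325.74069783 197.85211145]]
```

View pics/y.png

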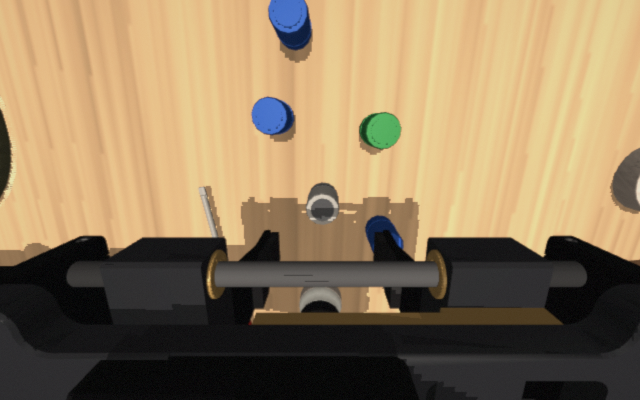

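```bash
python3 - <<'E'
from h import *
c=env.read_camera("wrist");cv2.imwrite("pics/z.png",cv2.resize(c["pixels"][170:260,280:420,::-1],None,fx=5,fy=5,interpolation=3))
E
```

```text
(no output)
```

View pics/z.png

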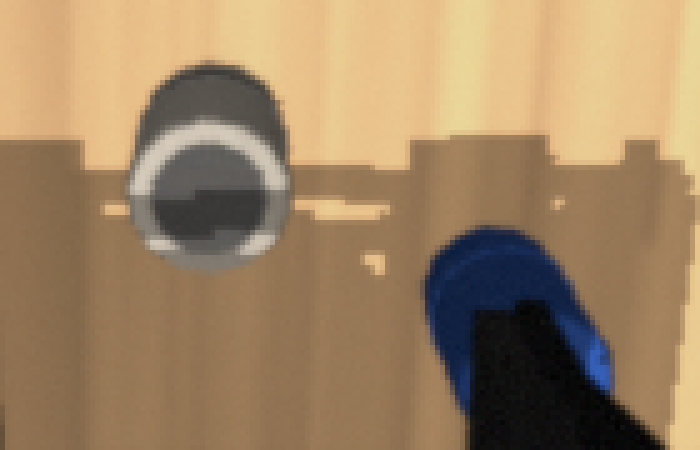

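```bash
python3 - <<'E'
from h import *
c=env.read_camera("wrist")
print(px2w(c,[(322,209),(305.6,207),(338.2,207),(322,194),(322,224)],.05).round(4),px2w(c,[(322,182.4)],0).round(4))
print(px2w(c,[(378,217),(365,228)],0).round(4))
E
```

```text
[[ 0.4227 -0.0592  0.05  ]
 [ 0.4084 -0.0578  0.05  ]
 [ 0.4368 -0.057   0.05  ]
 [ 0.4224 -0.0457  0.05  ]
 [ 0.4231 -0.0732  0.05  ]] [[ 0.4217 -0.0459  0.    ]]
[[ 0.4828 -0.0819  0.    ]
 [ 0.4697 -0.0949  0.    ]]
```

```bash
python3 -m creep '[{"tx":0.002,"ty":-0.0031,"tz":0.03,"rx":0,"ry":0,"rz":0},{"tx":0,"ty":0,"tz":0.03,"rx":0,"ry":0,"rz":0},{"tx":0,"ty":0,"tz":0,"rx":0,"ry":0,"rz":0},{"tx":0,"ty":0,"tz":0,"rx":0,"ry":0,"rz":0}]' 0.052
python3 go.py .424 -.0607 .045 91.5
```

```text
time_s: 35.5
tool_pos: [0.4251, -0.0612, 0.0857]
tool_rot: [179.9, 0.0, 91.7]
force: [0.2, 0.6, -0.0]
grip_width: 0.052
t 35.5 pos [ 0.4251 -0.0612  0.0857] rot [1.7992e+02 1.0000e-02 9.1680e+01] F [ 0.2  0.6 -0. ] w 0.052 q [-30.  -1.  35. 125.   1.  56.   6.]
tool shift [ 0.0006 -0.0011  0.0407] norm 0.041 rotvec [0.08 0.01 0.18] shift after turn [ 0.0006 -0.0011  0.0407]
```

```bash
python3 -m creep '[{"tx":0.0005,"ty":-0.001,"tz":0.02,"rx":0,"ry":0,"rz":0},{"tx":0,"ty":0,"tz":0.019,"rx":0,"ry":0,"rz":0},{"tx":0,"ty":0,"tz":0,"rx":0,"ry":0,"rz":0},{"tx":0,"ty":0,"tz":0,"rx":0,"ry":0,"rz":0}]' 0.052
python3 go.py .424 -.0607 .045 91.5
python3 - <<'E'
from h import *
c=env.read_camera("wrist");cv2.imwrite("pics/aa.png",c["pixels"][:,:,::-1])
E
```

```text
time_s: 36.0
tool_pos: [0.4243, -0.0608, 0.0469]
tool_rot: [179.9, -0.0, 91.7]
force: [0.2, -0.6, -0.2]
grip_width: 0.0523
t 36.0 pos [ 0.4243 -0.0608  0.0469] rot [ 1.7987e+02 -1.0000e-02  9.1670e+01] F [ 0.2 -0.6 -0.2] w 0.0523 q [-29.   3.  35. 127.  -3.  50.   9.]
tool shift [ 0.0001 -0.0003  0.0019] norm 0.002 rotvec [ 0.13 -0.01  0.17] shift after turn [ 0.0001 -0.0003  0.0019]
```

View pics/aa.png

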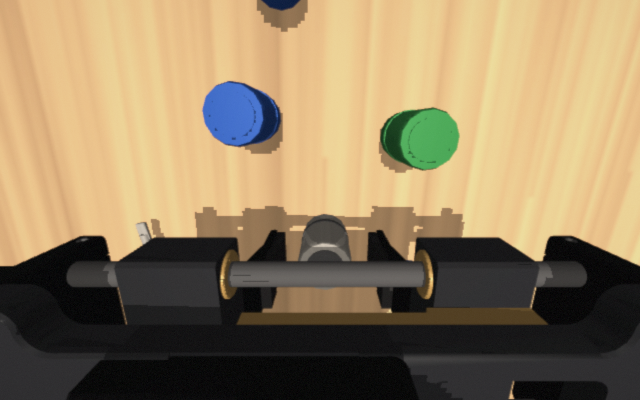

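Socket is centred between the fingers (u 325, jaws 280..372). Grip and lift.

```bash
python3 -m creep '[{"tx":0,"ty":0,"tz":0.001,"rx":0,"ry":0,"rz":0},{"tx":0,"ty":0,"tz":0,"rx":0,"ry":0,"rz":0},{"tx":0,"ty":0,"tz":0,"rx":0,"ry":0,"rz":0},{"tx":0,"ty":0,"tz":0,"rx":0,"ry":0,"rz":0},{"tx":0,"ty":0,"tz":0,"rx":0,"ry":0,"rz":0},{"tx":0,"ty":0,"tz":-0.04,"rx":0,"ry":0,"rz":0},{"tx":0,"ty":0,"tz":-0.06,"rx":0,"ry":0,"rz":0},{"tx":0,"ty":0,"tz":0,"rx":0,"ry":0,"rz":0},{"tx":0,"ty":0,"tz":0,"rx":0,"ry":0,"rz":0}]' 0 30
python3 go.py .487 .2015 .14 91.5
python3 - <<'E'
from h import *
c=env.read_camera("wrist");cv2.imwrite("pics/ab.png",c["pixels"][:,:,::-1])
c=env.read_camera("scene");cv2.imwrite("pics/ab2.png",c["pixels"][50:300,150:450,::-1])
E
```

```text
time_s: 37.17
tool_pos: [0.4224, -0.0606, 0.1437]
tool_rot: [-179.9, -0.0, 91.7]
force: [-0.3, 0.4, -1.6]
grip_width: 0.028
t 37.17 pos [ 0.4224 -0.0606  0.1437] rot [-1.7994e+02 -3.0000e-02  9.1670e+01] F [-0.3  0.4 -1.6] w 0.028 q [-31.  -6.  34. 122.   4.  64.   3.]
tool shift [0.2601 0.0723 0.0038] norm 0.27 rotvec [-0.06 -0.03  0.17] shift after turn [0.2604 0.0715 0.0037]
```

View pics/ab.png

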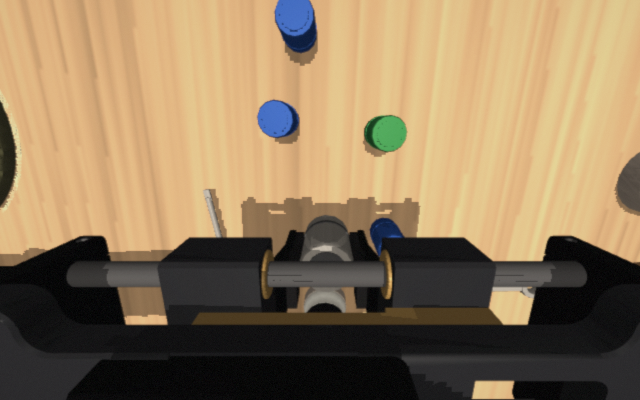

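View pics/ab2.png

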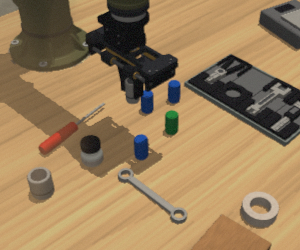

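```bash
python3 off.py .046 325 216.5 307 230 346 230
```

```text
[ 0.4188 -0.0475  0.0968] tool: [ 0.0134 -0.0023  0.046 ]
[ 0.4064 -0.058   0.0968] tool: [ 0.0033 -0.015   0.0461]
[ 0.4339 -0.0571  0.0968] tool: [0.0034 0.0125 0.046 ]
```

```bash
python3 -m creep '[{"tx":0.0523,"ty":0.0142,"tz":0,"rx":0,"ry":0,"rz":0},{"tx":0.0523,"ty":0.0142,"tz":0,"rx":0,"ry":0,"rz":0},{"tx":0.0523,"ty":0.0142,"tz":0,"rx":0,"ry":0,"rz":0},{"tx":0.0523,"ty":0.0142,"tz":0,"rx":0,"ry":0,"rz":0},{"tx":0.0523,"ty":0.0142,"tz":0,"rx":0,"ry":0,"rz":0},{"tx":0,"ty":0,"tz":0.03,"rx":0,"ry":0,"rz":0},{"tx":0,"ty":0,"tz":0.025,"rx":0,"ry":0,"rz":0},{"tx":0,"ty":0,"tz":0,"rx":0,"ry":0,"rz":0},{"tx":0,"ty":0,"tz":0,"rx":0,"ry":0,"rz":0}]'
python3 go.py .4865 .2035 .055 91.5
python3 - <<'E'
from h import *
c=env.read_camera("wrist");cv2.imwrite("pics/ac.png",cv2.resize(c["pixels"][120:290,200:460,::-1],None,fx=3,fy=3,interpolation=3))
c=env.read_camera("scene");cv2.imwrite("pics/ac2.png",cv2.resize(c["pixels"][80:220,310:500,::-1],None,fx=4,fy=4,interpolation=3))
E
```

```text
time_s: 38.45
tool_pos: [0.4866, 0.2025, 0.0896]
tool_rot: [-180.0, 0.0, 91.6]
force: [1.0, -0.3, -1.9]
grip_width: 0.0281
t 38.45 pos [0.4866 0.2025 0.0896] rot [-1.7999e+02  2.0000e-02  9.1640e+01] F [ 1.  -0.3 -1.9] w 0.0281 q [-44.  12.  20. 112.  -5.  58. -20.]
tool shift [ 0.0011 -0.0001  0.0346] norm 0.035 rotvec [-0.01  0.02  0.14] shift after turn [ 0.001  -0.0001  0.0346]
```

View pics/ac.png

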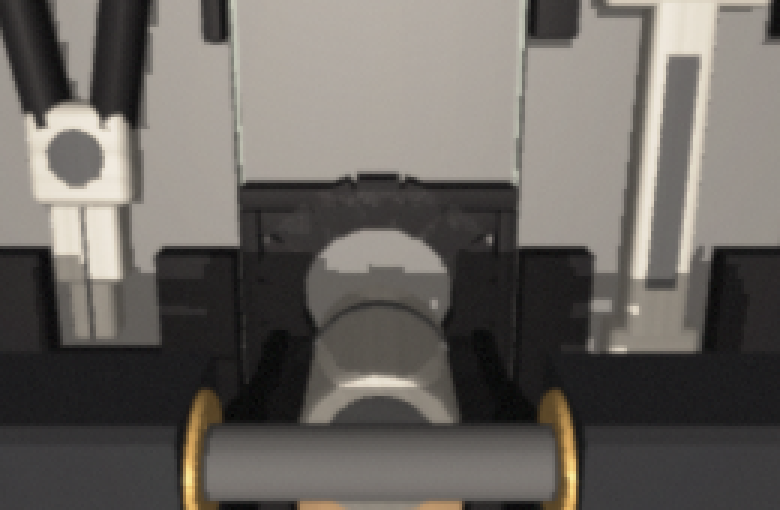

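View pics/ac2.png

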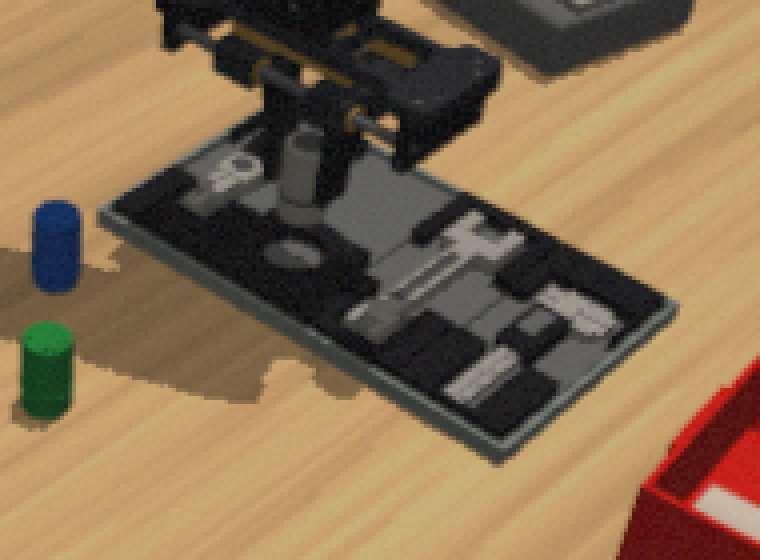

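```bash
python3 off.py .0816 326.3 196 ; python3 off.py .0716 326.3 196 302.7 215 350 215; python3 off.py .046 326 220.3 305 232 349 232
```

```text
[0.4855 0.2217 0.009 ] tool: [ 0.0188 -0.0013  0.0816]
[0.4854 0.2243 0.019 ] tool: [ 0.0214 -0.0012  0.0716]
[0.4671 0.2083 0.019 ] tool: [ 0.0059 -0.0199  0.0716]
[0.5046 0.2093 0.019 ] tool: [0.0058 0.0175 0.0716]
[0.4854 0.2134 0.0445] tool: [ 0.0105 -0.0014  0.046 ]
[0.4708 0.2042 0.0445] tool: [ 0.0017 -0.0162  0.046 ]
[0.5019 0.2051 0.0445] tool: [0.0017 0.0149 0.046 ]
```

```bash
python3 -m creep '[{"tx":0.002,"ty":0,"tz":0,"rx":0,"ry":0,"rz":0},{"tx":0,"ty":0,"tz":0.012,"rx":0,"ry":0,"rz":0},{"tx":0,"ty":0,"tz":0,"rx":0,"ry":0,"rz":0},{"tx":0,"ty":0,"tz":0,"rx":0,"ry":0,"rz":0}]'
python3 go.py .4865 .2045 .055 91.5
python3 - <<'E'
from h import *
c=env.read_camera("wrist");cv2.imwrite("pics/ad.png",cv2.resize(c["pixels"][120:290,200:460,::-1],None,fx=3,fy=3,interpolation=3))
E
```

```text
time_s: 39.2
tool_pos: [0.4862, 0.2045, 0.0772]
tool_rot: [-180.0, 0.0, 91.7]
force: [0.1, 0.2, -2.2]
grip_width: 0.0283
t 39.2 pos [0.4862 0.2045 0.0772] rot [-1.7997e+02  2.0000e-02  9.1670e+01] F [ 0.1  0.2 -2.2] w 0.0283 q [-44.  13.  20. 112.  -5.  56. -20.]
tool shift [-0.      0.0003  0.0222] norm 0.022 rotvec [-0.03  0.02  0.17] shift after turn [-0.      0.0003  0.0222]
```

View pics/ad.png

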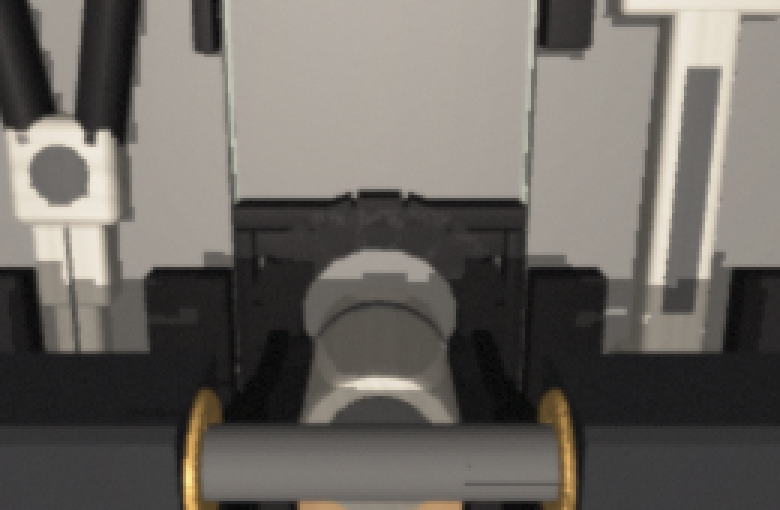

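```bash
python3 -m creep '[{"tx":0,"ty":0,"tz":0.009,"rx":0,"ry":0,"rz":0},{"tx":0,"ty":0,"tz":0.009,"rx":0,"ry":0,"rz":0},{"tx":0,"ty":0,"tz":0,"rx":0,"ry":0,"rz":0},{"tx":0,"ty":0,"tz":0,"rx":0,"ry":0,"rz":0}]'
python3 go.py .4865 .2045 .054 91.5
python3 - <<'E'
from h import *
c=env.read_camera("wrist");cv2.imwrite("pics/ae.png",cv2.resize(c["pixels"][120:290,200:460,::-1],None,fx=3,fy=3,interpolation=3))
E
```

```text
time_s: 39.75
tool_pos: [0.4864, 0.2046, 0.0595]
tool_rot: [-180.0, 0.0, 91.7]
force: [-0.7, -0.1, -1.4]
grip_width: 0.0287
t 39.75 pos [0.4864 0.2046 0.0595] rot [-180.      0.     91.67] F [-0.7 -0.1 -1.4] w 0.0287 q [-44.  14.  20. 113.  -6.  54. -19.]
tool shift [-0.0001  0.0001  0.0055] norm 0.005 rotvec [-0.    0.    0.17] shift after turn [-0.0001  0.0001  0.0055]
```

View pics/ae.png

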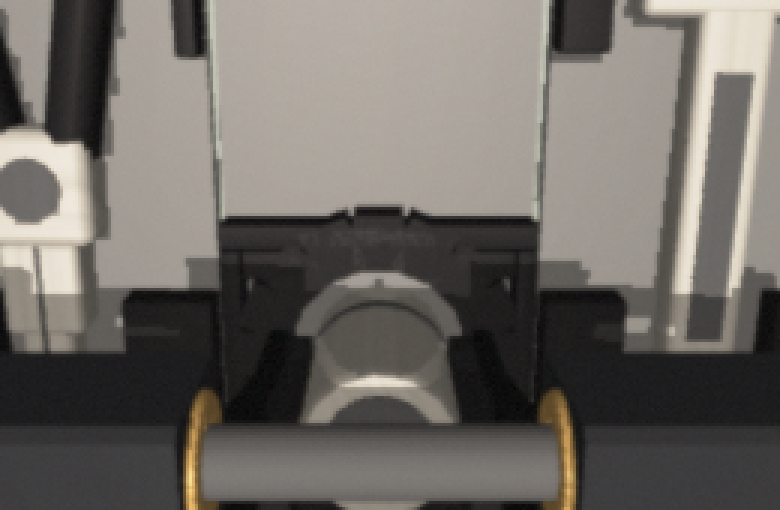

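```bash
python3 -m creep '[{"tx":0,"ty":0,"tz":0.0045,"rx":0,"ry":0,"rz":0},{"tx":0,"ty":0,"tz":0.001,"rx":0,"ry":0,"rz":0},{"tx":0,"ty":0,"tz":0,"rx":0,"ry":0,"rz":0},{"tx":0,"ty":0,"tz":0,"rx":0,"ry":0,"rz":0}]'
python3 go.py .4865 .2045 .054 91.5
```

```text
time_s: 40.3
tool_pos: [0.4864, 0.2047, 0.0541]
tool_rot: [180.0, -0.0, 91.7]
force: [0.5, -0.3, -2.0]
grip_width: 0.0284
t 40.3 pos [0.4864 0.2047 0.0541] rot [ 1.7999e+02 -1.0000e-02  9.1670e+01] F [ 0.5 -0.3 -2. ] w 0.0284 q [-44.  15.  20. 113.  -6.  53. -19.]
tool shift [-0.0002  0.0001  0.0001] norm 0.0 rotvec [ 0.01 -0.01  0.17] shift after turn [-0.0002  0.0001  0.0001]
```

```bash
python3 -m creep '[{"tx":0,"ty":0,"tz":0.001,"rx":0,"ry":0,"rz":0},{"tx":0,"ty":0,"tz":0,"rx":0,"ry":0,"rz":0},{"tx":0,"ty":0,"tz":0,"rx":0,"ry":0,"rz":0}]'
```

```text
time_s: 40.67
tool_pos: [0.4864, 0.2047, 0.0531]
tool_rot: [180.0, -0.0, 91.7]
force: [-0.2, 0.4, -0.9]
grip_width: 0.0282
```

```bash
python3 -m creep '[{"tx":0,"ty":0,"tz":0.0007,"rx":0,"ry":0,"rz":0},{"tx":0,"ty":0,"tz":0,"rx":0,"ry":0,"rz":0},{"tx":0,"ty":0,"tz":0,"rx":0,"ry":0,"rz":0}]'
python3 -m creep '[{"tx":0,"ty":0,"tz":0,"rx":0,"ry":0,"rz":0},{"tx":0,"ty":0,"tz":0,"rx":0,"ry":0,"rz":0},{"tx":0,"ty":0,"tz":0,"rx":0,"ry":0,"rz":0},{"tx":0,"ty":0,"tz":0,"rx":0,"ry":0,"rz":0},{"tx":0,"ty":0,"tz":-0.03,"rx":0,"ry":0,"rz":0},{"tx":0,"ty":0,"tz":-0.06,"rx":0,"ry":0,"rz":0},{"tx":0,"ty":0,"tz":-0.06,"rx":0,"ry":0,"rz":0},{"tx":-0.06,"ty":0,"tz":0,"rx":0,"ry":0,"rz":0},{"tx":-0.06,"ty":0,"tz":0,"rx":0,"ry":0,"rz":0},{"tx":-0.06,"ty":0,"tz":0,"rx":0,"ry":0,"rz":0},{"tx":0,"ty":0,"tz":0,"rx":0,"ry":0,"rz":0},{"tx":0,"ty":0,"tz":0,"rx":0,"ry":0,"rz":0}]' 0.042
python3 - <<'E'
from h import *
c=env.read_camera("wrist");cv2.imwrite("pics/af.png",c["pixels"][:,:,::-1])
c=env.read_camera("scene");cv2.imwrite("pics/af2.png",cv2.resize(c["pixels"][80:220,310:500,::-1],None,fx=4,fy=4,interpolation=3))
c=env.read_camera("top");I=ortho(c,.36,.69,.14,.36,.018,1800);cv2.imwrite("pics/af3.png",I)
E
```

```text
time_s: 41.05
tool_pos: [0.4865, 0.2047, 0.0527]
tool_rot: [180.0, -0.0, 91.7]
force: [-1.0, -1.4, 2.1]
grip_width: 0.028
time_s: 42.55
tool_pos: [0.4916, 0.0253, 0.2024]
tool_rot: [180.0, -0.1, 91.7]
force: [-0.1, 0.9, -0.1]
grip_width: 0.0421
```

View pics/af2.png

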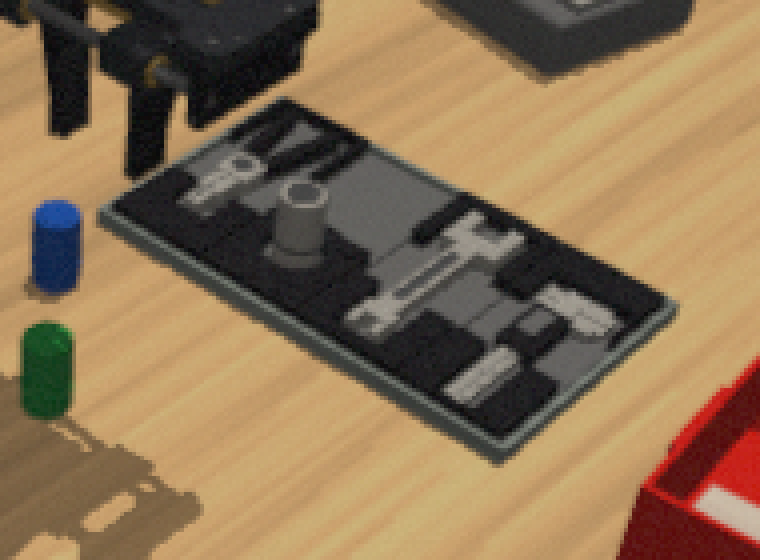

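View pics/af3.png

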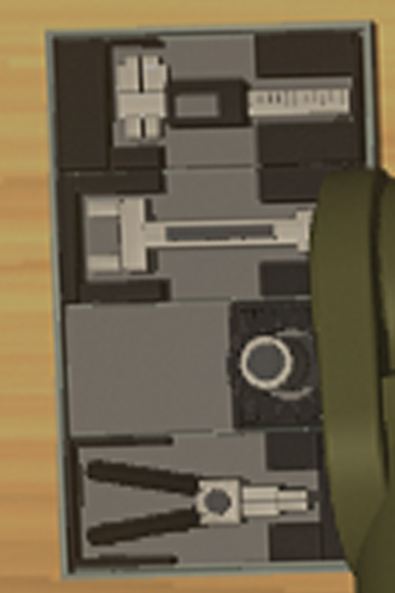

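View pics/af.png

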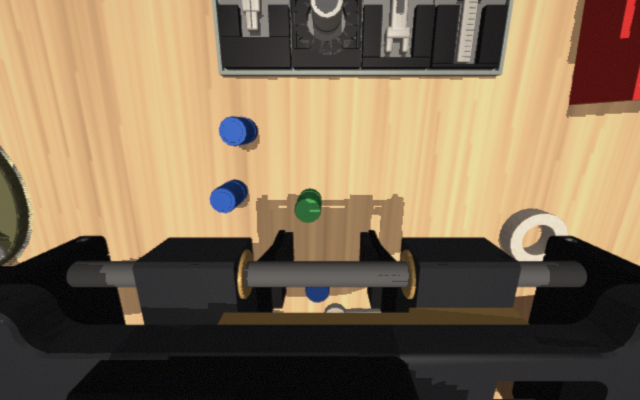

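```bash
python3 -m creep '[{"tx":-0.06,"ty":0,"tz":0,"rx":0,"ry":0,"rz":0},{"tx":-0.06,"ty":0,"tz":0,"rx":0,"ry":0,"rz":0},{"tx":-0.06,"ty":0,"tz":0,"rx":0,"ry":0,"rz":0},{"tx":-0.06,"ty":0,"tz":0,"rx":0,"ry":0,"rz":0},{"tx":0,"ty":0,"tz":0,"rx":0,"ry":0,"rz":0},{"tx":0,"ty":0,"tz":0,"rx":0,"ry":0,"rz":0}]'
python3 - <<'E'
from tray import *
c=env.read_camera("top");p=[.5225,.2420,np.radians(91.5)]
I=ortho(c,.36,.69,.14,.36,.018,1800);cv2.imwrite("pics/ag.png",I)
cv2.imwrite("pics/ag1.png",c["pixels"][:,:,::-1])
E
```

```text
time_s: 43.45
tool_pos: [0.499, -0.2137, 0.2019]
tool_rot: [-180.0, -0.0, 91.8]
force: [0.7, 1.4, -0.2]
grip_width: 0.0423
```

View pics/ag.png

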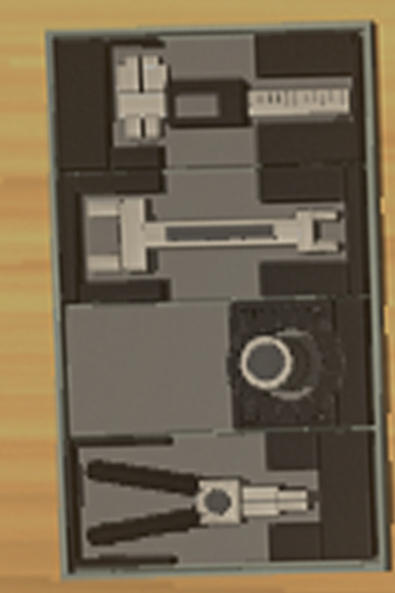

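View pics/ag1.png

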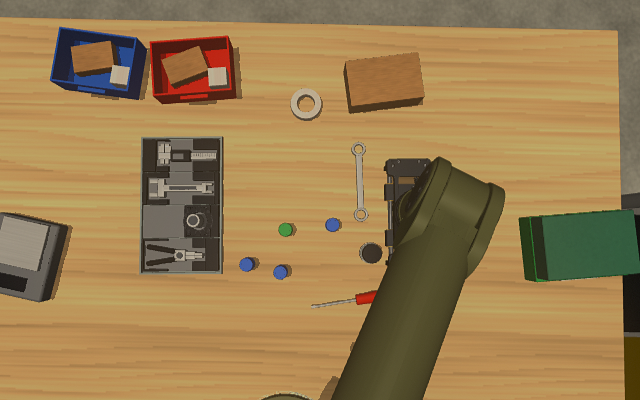

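```bash
python3 -c "
from cell import env
print(env.get_obs()['joint_velocities'].round(2)); print(env.sign_off())"
```

```text
[-0.58 -0.45 -0.44  0.17  0.27 -0.02  0.19]
the job is handed in; nothing more can be done
None
```

The wrench, pliers, caliper and slim socket are all back in the tray, each let go in its own cutout. The socket is standing upright. I handed the job in at about 43.5 s of the 120 s, with the arm well clear and touching nothing.

- **Seating:** I released each tool with its underside at the cutout-floor height. The last top and scene pictures show all four inside their cutouts. I saw no force above about 3 N on the tool in any reading, during grasping or placing.
- **Left alone:** I did not touch the ring wrench, the large socket or the clutter. The ring wrench looks unmoved in the last top picture. The arm hid the large socket there, but it was still in place in the picture taken after the caliper was seated.
- **Cameras disagreed:** The wrist camera placed things about 2–3 mm off from the top and scene cameras. I aimed between the two and centred each tool by the wrist view.
- **Socket size:** The gripper read 28 mm on the socket instead of the stated 30 mm, and the cameras also measured about 28 mm. It still went in cleanly.
- **Wrench end gaps:** In the last top picture the gaps at the wrench's ends look nearer 2–3 mm than the nominal 5 mm. I put that down to blur.

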